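Eject the chilled vials from the rocker block

ROBOT

A 6-joint arm with a two-finger parallel gripper is mounted at the origin on a cart in front of the work surface, level with it; the furniture and walls round the work are solid. World frame = base frame: x ahead of the robot, y to its left, z up, the work surface at z = 0. Lengths are in m, angles in rad, forces in N, time in s.
With the tool pointing down it reaches from about 0.35 to 0.925 m from the base axis. Payload 6.4 kg.
Tool frame: the origin (TCP) lies at the very end of the fingers, on their centre line; the grasp point (between the pads) lies 19 mm behind it; z points along the fingers, x is the direction in which the jaws open and shut, and the axes are right-handed (so a half turn about z gives the same grasp; the last joint's range is limited). The gripper opens to 85 mm and grips with 20 to 120 N. Pads are 22 mm wide; open, the fingers measure 114 mm over their backs; the gripper's body (76 mm by 85 mm) begins 54 mm behind the grasp point. The pads swing forward as they close: fully open they stand 13 mm farther back than shut.
Start: joints at [0.971, 0.245, 1.558, -0, 1.339, -0.174], TCP at [0.268, 0.592, 0.231] pointing down, gripper open.
Joint ranges: [-3.13, 3.13], [-1.02, 2.26], [0.13, 2.54], [-0.95, 4.09], [0.21, 2.88], [-2.74, 2.74]. Speed limits (rad/s): [2.57, 2.57, 3.14, 3.14, 3.14, 3.14].

INTERFACE

Orientations are given as a 3x3 rotation matrix whose columns are the frame's x, y, z axes.
In Python, from workcell import arm gives the robot as it stands.
- The arm moves only by the tool servo_tool, never from a script. Its argument "targets" is a list of rows, each an object with "offset": the shift along the tool's x, y, z in mm, a list of three; "rot": the turn, a rotation vector about the tool's x, y, z in degrees, a list of three. A call has exactly 5 rows; each row shifts and turns the commanded pose from where the row before left it, along the tool's axes as they then stand; what a row does not reach is not made up. A row lasts 1/10 s, in which the tool goes at most 50 mm and 8.59 degrees, less where a joint would pass 70% of its speed; a pose out of reach is approached as far as the arm can. A call with a gripper value outside its range is refused whole. "jaw" is the opening, from 0 (shut) to 1 (fully open), set as the call begins (left out, the last holds). The fingers move at their own pace and stop on an object; the grip force is fixed at half the most. Time passes only in rows, so rows that do not move let the fingers close, or fill a call up. It gives the time, the measured TCP pose, the force and the opening at its end, in the units of the state.
- arm.state(): the state, without advancing time (a new reading comes with each control period).
- arm.grab_frame(name): name is "scene" or "top"; returns a dict with "color" (420x560x3 uint8, blue, green, red), "z_map" (420x560 float32, m along the optical axis (not along the pixel's ray), 0 where there is no reading), "K" (3x3 intrinsics, pixels), "distortion" ([k1, k2, p1, p2, k3] as OpenCV has them; the pictures are not rectified), "T" (4x4, takes a point from camera to world coordinates). Camera axes: x right, y down, z forward; pixel columns grow to the right and rows downward; lengths in m; the calibration is good to about 2 mm. A picture is of the moment at which its call begins.
- arm.sign_off(): hands the job in, once; it reports no verdict.
The state is a dict: "clock": time; "joint_positions": joint angles; "joint_vel": joint speeds; "effort": joint torques, N m; "position": TCP position; "tool_rot": TCP orientation; "wrist_force": force on the tool from outside, world axes, zero at the start; "ft_torque": the same for the moment, N m; "width": finger opening in m.
Only numpy, scipy, OpenCV 4.12 (cv2) and the standard library are available. Lean on these libraries where they do the work, as an engineer would, in place of code of your own. Each camera call takes 0.05 s, during which the arm holds its last target. There are 200 camera calls.

TASK

Unload the vial ejector: turn its cam lock a quarter turn to free the keeper bar, tip up each vial by pressing the paddle of its rocker, and stand every vial upright in a pen of the grey crate. Then leave the ejector ready for its next load: every rocker pressed back to rest and the cam turned fully back, so that the keeper bar is drawn tight against the block. Leave the tape roll and the beaker where they are.

Things in the scene. Friction and masses are not known exactly. Their poses are not given: they have to be found in the camera images.
- ejector: vial ejector, fixed: base plate with a white well block (x -22..24, y -92..136 mm) at its far part. Origin on the table under the middle of the row of 4 wells; x from paddles to wells (away from the robot), y left, z up. Wells 1-4 at y = 69, 23, -23, -69 mm, x = 0: 24 mm square, floor z = 24, rim z = 91 mm. A vial down in its well has its cap 1 mm below the rim and cannot be gripped
- cam (a joint): angle of the cam lock (rad): 0 = tight, 1.5 = free (its stop); grows anticlockwise seen from above; it needs about 0.1 N m and stays where it is left
- cam_grip (a point): on the vertical cam axis (ejector x = -4, y = 114 mm), 124 mm above the table, in the upper half of the black wing handle. Handle 48 mm long, 12 mm thick, top 130 mm, underside 106 mm above the table; flat steel parts below. The point turns with it: the handle lies along the point's y (the ejector's y at 0, its x at 1.5 rad)
- keeper (a joint): slide of the steel keeper bar (m), moved by the cam only: 0 = drawn tight against the block, its lip (top 98.5 mm above the table) covering 6 mm of the far side of each cap, so that vials cannot rise; about 0.0093 with the cam free, clear of the caps
- rocker_1 (a joint): angle (rad) of rocker 1, a steel see-saw at well 1, pivot along the ejector's y at x = -90, z = 34 mm: 0 = at rest (paddle up, far end under the vial down); 0.34 = paddle fully pressed: the far end has lifted the vial 30 mm, its top 29 mm above the rim. Needs 1 to 2 N, stays where it is left
- paddle_1 (a point): middle of the top of rocker 1's paddle (26x26 mm, 6 mm thick, the end near the robot), about 50 mm above the table at rest and 28 mm when fully pressed; press it straight down to tip the far end up
- button_1 (a point): middle of the flat top of rocker 1's round return button (18 mm across, 22 mm high), between pivot and well block, about 46 mm from the well's middle at rest; top about 51 mm above the table at rest, 64 mm when tipped; press it straight down to bring the rocker back to rest
- rocker_2 (a joint): angle (rad) of rocker 2, a steel see-saw at well 2, pivot along the ejector's y at x = -90, z = 34 mm: 0 = at rest (paddle up, far end under the vial down); 0.34 = paddle fully pressed: the far end has lifted the vial 30 mm, its top 29 mm above the rim. Needs 1 to 2 N, stays where it is left
- paddle_2 (a point): middle of the top of rocker 2's paddle (26x26 mm, 6 mm thick, the end near the robot), about 50 mm above the table at rest and 28 mm when fully pressed; press it straight down to tip the far end up
- button_2 (a point): middle of the flat top of rocker 2's round return button (18 mm across, 22 mm high), between pivot and well block, about 46 mm from the well's middle at rest; top about 51 mm above the table at rest, 64 mm when tipped; press it straight down to bring the rocker back to rest
- rocker_3 (a joint): angle (rad) of rocker 3, a steel see-saw at well 3, pivot along the ejector's y at x = -90, z = 34 mm: 0 = at rest (paddle up, far end under the vial down); 0.34 = paddle fully pressed: the far end has lifted the vial 30 mm, its top 29 mm above the rim. Needs 1 to 2 N, stays where it is left
- paddle_3 (a point): middle of the top of rocker 3's paddle (26x26 mm, 6 mm thick, the end near the robot), about 50 mm above the table at rest and 28 mm when fully pressed; press it straight down to tip the far end up
- button_3 (a point): middle of the flat top of rocker 3's round return button (18 mm across, 22 mm high), between pivot and well block, about 46 mm from the well's middle at rest; top about 51 mm above the table at rest, 64 mm when tipped; press it straight down to bring the rocker back to rest
- rocker_4 (a joint): angle (rad) of rocker 4, a steel see-saw at well 4, pivot along the ejector's y at x = -90, z = 34 mm: 0 = at rest (paddle up, far end under the vial down); 0.34 = paddle fully pressed: the far end has lifted the vial 30 mm, its top 29 mm above the rim. Needs 1 to 2 N, stays where it is left
- paddle_4 (a point): middle of the top of rocker 4's paddle (26x26 mm, 6 mm thick, the end near the robot), about 50 mm above the table at rest and 28 mm when fully pressed; press it straight down to tip the far end up
- button_4 (a point): middle of the flat top of rocker 4's round return button (18 mm across, 22 mm high), between pivot and well block, about 46 mm from the well's middle at rest; top about 51 mm above the table at rest, 64 mm when tipped; press it straight down to bring the rocker back to rest
- vial_1: screw-cap vial with black cap, 22 mm across, 66 mm high, 18 g; starts in well 1, or is absent; origin at the centre of its underside, z up towards the cap
- vial_2: screw-cap vial with black cap, 22 mm across, 66 mm high, 18 g; starts in well 2, or is absent; origin at the centre of its underside, z up towards the cap
- vial_3: screw-cap vial with black cap, 22 mm across, 66 mm high, 18 g; starts in well 3, or is absent; origin at the centre of its underside, z up towards the cap
- vial_4: screw-cap vial with black cap, 22 mm across, 66 mm high, 18 g; starts in well 4, or is absent; origin at the centre of its underside, z up towards the cap
- crate: loose grey crate, one row of three open pens, 125x45x45 mm, 0.3 kg, standing on the table; origin at the centre of its underside, x along its length, z up. Walls and floor 5 mm thick; pens are 35 mm square inside, their middles at x = -40, 0, +40 mm. The fixed drawer cabinet behind it (254 mm high) has an open drawer reaching to about x = 0.66 m: pass in front
- tape_roll: roll of label tape lying flat, 76 mm across, 19 mm high; a bystander; origin at the centre of its underside
- beaker: small open beaker, 56 mm across, 69 mm high; a bystander; origin at the centre of its underside

How it is judged:
On the way, in this order (a step that is already met when the one before it is completed fails the run):
1. the cam is turned free and the keeper bar is clear of the caps (value of joint cam above 1.25 rad and value of joint keeper above 0.0063 m), for 0.2 s.
2. all vials stand in the crate (x of vial_1 in the frame of crate between -0.06 and 0.06 m and y of vial_1 in the frame of crate between -0.02 and 0.02 m and z of each of vial_1, vial_2, vial_3, vial_4 in the frame of crate below 0.016 m and angle between each of vial_1, vial_2, vial_3, vial_4's own z axis and vertical below 0.6 rad and x of vial_2 in the frame of crate between -0.06 and 0.06 m and y of vial_2 in the frame of crate between -0.02 and 0.02 m and x of vial_3 in the frame of crate between -0.06 and 0.06 m and y of vial_3 in the frame of crate between -0.02 and 0.02 m and x of vial_4 in the frame of crate between -0.06 and 0.06 m and y of vial_4 in the frame of crate between -0.02 and 0.02 m), for 0.2 s.
At the end, for the whole second after the job is handed in: Every vial present is in a crate pen, its underside within 16 mm of the crate's underside, tilted less than 0.6 rad and at rest; all four rockers are back below 0.05 rad; the cam is below 0.2 rad and the keeper bar within 1.4 mm of tight (all of step 2 and value of joint each of rocker_1, rocker_2, rocker_3, rocker_4 below 0.05 rad and value of joint cam below 0.2 rad and value of joint keeper below 0.0014 m and linear speed of each of vial_1, vial_2, vial_3, vial_4 below 0.02 m/s); the robot touches nothing.
It fails at once if the tape_roll is pushed more than 4 cm away (distance of tape_roll from where it was at the start of the episode above 0.04 m).
It fails at once if the beaker is pushed more than 4 cm away (distance of beaker from where it was at the start of the episode above 0.04 m).
Of vial_1, vial_2, vial_3, vial_4 only 2 to 3 are there at a start; the rules pass over those that are not, and their reading is None.
At some moment in a run one of crate may be knocked a few centimetres aside while the robot is not near it.
It also fails if it takes over 210 s, if anything falls off the work surface, if the arm or the gripper's body presses on something with over 40 N, if the wrist force passes 120 N, or if a joint passes its speed limit or range.

## Working session

There is one attempt and no reset: what is moved stays moved. The work goes in short steps, Python scripts to look and compute and a tool call to move; the robot and the scene stay as the last step left them, time stands still between calls to the robot, and variables do not carry over. Pictures are saved under pics/ and viewed, about 12 in all and at most 16, crops included, and the job is handed in when it is done.

Besides the shell and the picture viewer there is one more tool, called after "Call:" by a JSON object that holds its "fn" and its "kwargs", one argument or row to a line. servo_tool: Moves the arm, as the interface text tells. Its arguments: {"type":"object","properties":{"targets":{"type":"array","items":{"type":"object","properties":{"offset":{"type":"array","items":{"type":"number"}},"rot":{"type":"array","items":{"type":"number"}}}}},"jaw":{"type":"number"}},"required":["targets"]}

```bash
mkdir -p pics; cat > h.py <<'E'
import numpy as np, cv2
from workcell import arm
def shot(name,tag):
    f=arm.grab_frame(name); np.savez(f'{tag}.npz',**f); cv2.imwrite(f'pics/{tag}.png',f['color']); return f
def load(tag): return dict(np.load(f'{tag}.npz'))
def cloud(f):
    h,w=f['z_map'].shape; v,u=np.mgrid[:h,:w]
    p=cv2.undistortPoints(np.stack([u,v],-1).reshape(-1,1,2).astype(float),f['K'],f['distortion']).reshape(h,w,2)
    z=f['z_map'][...,None]; c=np.concatenate([p*z,z],-1)
    return c@f['T'][:3,:3].T+f['T'][:3,3]
def ray(f,u,v,h):
    p=cv2.undistortPoints(np.array([[[u,v]]],float),f['K'],f['distortion'])[0,0]
    d=f['T'][:3,:3]@np.array([*p,1]); o=f['T'][:3,3]; return o+d*(h-o[2])/d[2]
def st():
    s=arm.state(); print(round(s['clock'],2),np.round(s['position'],4),np.round(s['tool_rot'],3).tolist(),np.round(s['wrist_force'],1),s['width'],np.round(s['joint_positions'],2))
E
python3 - <<'E'
from h import *
for n in('scene','top'):
    f=shot(n,n+'0'); print(n,f['T'].round(3).tolist(),f['K'].round(0).tolist())
st()
E
```

```text
scene [[0.701, -0.542, 0.464, 0.097], [-0.714, -0.531, 0.457, -0.29], [-0.002, -0.651, -0.759, 0.847], [0.0, 0.0, 0.0, 1.0]] [[388.0, 0.0, 278.0], [0.0, 388.0, 213.0], [0.0, 0.0, 1.0]]
top [[-0.015, -0.985, 0.17, 0.288], [-1.0, 0.018, 0.011, 0.137], [-0.014, -0.17, -0.985, 1.488], [0.0, 0.0, 0.0, 1.0]] [[496.0, 0.0, 268.0], [0.0, 496.0, 212.0], [0.0, 0.0, 1.0]]
0.1 [0.2682 0.5915 0.2303] [[0.413, 0.911, -0.001], [0.911, -0.413, -0.002], [-0.002, -0.0, -1.0]] [-0.2  0.9  0.5] 0.0857577220779583 [ 0.97  0.25  1.56 -0.    1.34 -0.17]
```

View pics/scene0.png

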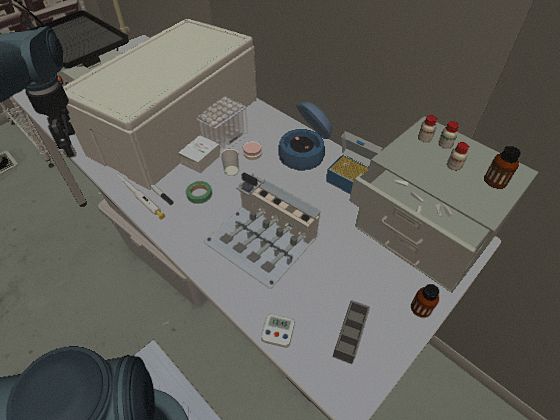

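View pics/top0.png

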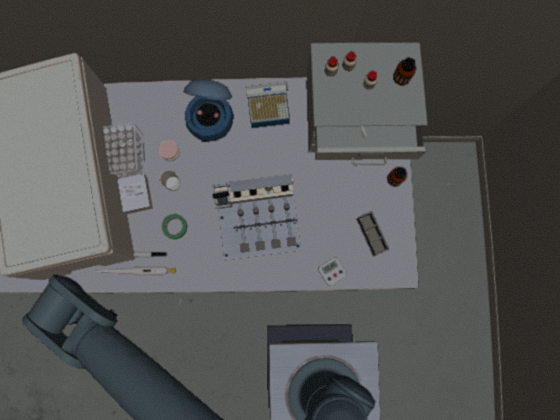

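The scene view shows the ejector near (270,225) and the crate at (350,330). In the top view they are at (258,215) and (373,233), the tape roll at (174,226) and the beaker at (172,183). I'll enlarge both.

```bash
python3 - <<'E'
from h import *
f=load('top0'); g=load('scene0')
a=f['color'][165:275,205:305]; b=g['color'][160:290,200:330]
a=cv2.resize(a,(545,600),interpolation=3); a=cv2.resize(a,(400,440),interpolation=3); b=cv2.resize(b,(400,400),interpolation=3)
o=np.zeros((440,800,3),np.uint8); o[:,:400]=a; o[:400,400:]=b
cv2.imwrite('pics/crop0.png',cv2.convertScaleAbs(o,alpha=1.5))
c=cloud(f)
# block top / crate top points
for nm,(u0,u1,v0,v1),(h0,h1) in [('block',(205,305,165,275),(.083,.096)),('crate',(345,400,200,270),(.037,.052)),('handle',(205,305,165,275),(.12,.14)),('plate',(205,310,200,275),(.003,.02))]:
    p=c[v0:v1,u0:u1]; m=(p[...,2]>h0)&(p[...,2]<h1)&(f['z_map'][v0:v1,u0:u1]>0)
    q=p[m]; r=cv2.minAreaRect((q[:,:2]*1000).astype(np.float32)); print(nm,m.sum(),q.mean(0).round(4),r)
print(ray(f,228,260,0),ray(f,174,226,.0),ray(f,172,183,0.06))
E
```

```text
block 726 [0.5888 0.1902 0.0912] ((592.59716796875, 193.50364685058594), (70.57540893554688, 229.07151794433594), 7.995135307312012)
crate 259 [ 0.4674 -0.1541  0.044 ] ((468.0559997558594, -154.16094970703125), (124.87613677978516, 48.119407653808594), 21.5542049407959)
handle 76 [0.5749 0.2868 0.1285] ((575.2326049804688, 287.0415954589844), (13.395529747009277, 46.7722282409668), 10.321680068969727)
plate 3259 [0.4787 0.189  0.0069] ((467.9147033691406, 190.09396362304688), (317.52288818359375, 225.20199584960938), 89.0528564453125)
[0.399045   0.27713025 0.        ] [0.50492016 0.4422579  0.        ] [0.62545709 0.43825947 0.06      ]
```

View pics/crop0.png

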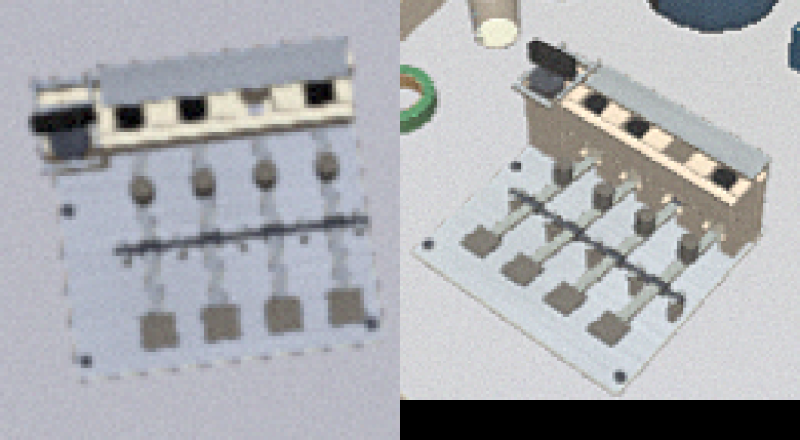

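Crop: caps show in wells 1, 2 and 4 and well 3 is empty, with the handle along the block (cam 0). Next I fit the ejector's pose.

```bash
python3 - <<'E'
from h import *
f=load('top0'); c=cloud(f)
ex=np.array([np.cos(np.radians(8)),np.sin(np.radians(8))])
col=f['color'].astype(int)
P=[];E=[]
# block edges: near-side face/top at z .091 : white points
sub=np.zeros(c.shape[:2],bool); sub[165:275,205:305]=1
z=c[...,2]
m=sub&(z>.036)&(z<.062)
n,l,s,ce=cv2.connectedComponentsWithStats(m.astype(np.uint8))
for i in range(1,n):
    if s[i,4]>8:
        q=c[l==i]; print(s[i].tolist(),ce[i].round(1),q.mean(0).round(4), q[:,2].max().round(3), ray(f,*ce[i],q[:,2].mean()).round(4))
dark=sub&(col.max(2)<45)&(z>.08)&(z<.10)
n,l,s,ce=cv2.connectedComponentsWithStats(dark.astype(np.uint8))
for i in range(1,n):
    if s[i,4]>8: print('cap',s[i].tolist(),ray(f,*ce[i],.09).round(4))
E
```

```text
[265, 187, 8, 3, 15] [268.1 187.9] [0.6072 0.1527 0.0493] 0.061 [0.6072 0.1527 0.0493]
[284, 203, 6, 8, 36] [286.3 206.2] [0.5512 0.0998 0.0489] 0.055 [0.5512 0.0998 0.0489]
[268, 205, 6, 8, 36] [270.7 208. ] [0.5463 0.146  0.0499] 0.06 [0.5463 0.146  0.0499]
[253, 207, 6, 8, 37] [255.4 210.2] [0.5406 0.1911 0.0494] 0.056 [0.5406 0.1911 0.0494]
[237, 209, 7, 7, 35] [240.  212.1] [0.536  0.2367 0.0495] 0.061 [0.536  0.2367 0.0495]
[284, 213, 13, 33, 164] [290.1 232.5] [0.4734 0.0905 0.0461] 0.057 [0.4732 0.0905 0.0461]
[270, 217, 12, 31, 167] [274.9 234.3] [0.4689 0.135  0.0455] 0.057 [0.4687 0.135  0.0455]
[249, 219, 18, 32, 175] [258.7 236.1] [0.4645 0.1827 0.0449] 0.059 [0.4644 0.1827 0.0449]
[234, 222, 15, 31, 162] [242.8 239.2] [0.4559 0.2292 0.0454] 0.055 [0.4558 0.2291 0.0454]
cap [282, 186, 6, 5, 28] [0.5975 0.1054 0.09  ]
cap [250, 190, 6, 5, 27] [0.5873 0.1974 0.09  ]
cap [234, 192, 7, 5, 30] [0.5822 0.2425 0.09  ]
```

Call:
{"fn": "servo_tool", "kwargs": {
  "targets": [
    {"offset":[0,0,0],"rot":[0,0,8.45]},
    {"offset":[0,0,0],"rot":[0,0,8.45]},
    {"offset":[0,0,0],"rot":[0,0,8.45]},
    {"offset":[0,0,0],"rot":[0,0,8.45]},
    {"offset":[0,0,0],"rot":[0,0,8.45]}
  ]
}}

```text
clock: 0.6
position: [0.2683, 0.5917, 0.2306]
tool_rot: [[0.92, 0.391, -0.001], [0.391, -0.92, -0.001], [-0.001, 0.001, -1.0]]
wrist_force: [-0.9, -0.1, 0.5]
width: 0.0858
```

Call:
{"fn": "servo_tool", "kwargs": {
  "targets": [
    {"offset":[0,0,0],"rot":[0,0,8.45]},
    {"offset":[0,0,0],"rot":[0,0,8.45]},
    {"offset":[18.1,22.4,2],"rot":[0,0,0]},
    {"offset":[18.1,22.4,2],"rot":[0,0,0]},
    {"offset":[18.1,22.4,2],"rot":[0,0,0]}
  ],
  "jaw": 0.5
}}

```text
clock: 1.1
position: [0.3302, 0.5304, 0.2246]
tool_rot: [[0.994, 0.113, -0.001], [0.113, -0.994, -0.001], [-0.001, 0.001, -1.0]]
wrist_force: [0.0, -0.4, 0.2]
width: 0.0429
```

Call:
{"fn": "servo_tool", "kwargs": {
  "targets": [
    {"offset":[18.1,22.4,2],"rot":[0,0,0]},
    {"offset":[18.1,22.4,2],"rot":[0,0,0]},
    {"offset":[18.1,22.4,2],"rot":[0,0,0]},
    {"offset":[18.1,22.4,2],"rot":[0,0,0]},
    {"offset":[18.1,22.4,2],"rot":[0,0,0]}
  ]
}}

```text
clock: 1.6
position: [0.4329, 0.4291, 0.2147]
tool_rot: [[0.994, 0.112, -0.001], [0.112, -0.994, -0.001], [-0.001, 0.0, -1.0]]
wrist_force: [-0.0, 0.3, 0.3]
width: 0.0429
```

Call:
{"fn": "servo_tool", "kwargs": {
  "targets": [
    {"offset":[18.1,22.4,2],"rot":[0,0,0]},
    {"offset":[18.1,22.4,2],"rot":[0,0,0]},
    {"offset":[18.1,22.4,2],"rot":[0,0,0]},
    {"offset":[18.1,22.4,2],"rot":[0,0,0]},
    {"offset":[18.1,22.4,2],"rot":[0,0,0]}
  ]
}}

```text
clock: 2.1
position: [0.5355, 0.328, 0.2047]
tool_rot: [[0.994, 0.112, -0.001], [0.112, -0.994, -0.0], [-0.001, 0.0, -1.0]]
wrist_force: [0.2, 0.2, 1.0]
width: 0.0428
```

Call:
{"fn": "servo_tool", "kwargs": {
  "targets": [
    {"offset":[18.1,22.4,2],"rot":[0,0,0]},
    {"offset":[18.1,22.4,2],"rot":[0,0,0]},
    {"offset":[0,0,0],"rot":[0,0,0]},
    {"offset":[0,0,0],"rot":[0,0,0]},
    {"offset":[0,0,0],"rot":[0,0,0]}
  ]
}}

```text
clock: 2.6
position: [0.5753, 0.2892, 0.201]
tool_rot: [[0.994, 0.113, -0.001], [0.113, -0.994, 0.0], [-0.001, -0.0, -1.0]]
wrist_force: [-0.3, 0.0, -0.1]
width: 0.0427
```

Call:
{"fn": "servo_tool", "kwargs": {
  "targets": [
    {"offset":[0,2.2,20],"rot":[0,0,0]},
    {"offset":[0,0,20],"rot":[0,0,0]},
    {"offset":[0,0,20],"rot":[0,0,0]},
    {"offset":[0,0,20],"rot":[0,0,0]},
    {"offset":[0,0,14],"rot":[0,0,0]}
  ]
}}

```text
clock: 3.1
position: [0.5749, 0.2872, 0.1058]
tool_rot: [[0.993, 0.114, -0.002], [0.114, -0.993, -0.0], [-0.002, 0.0, -1.0]]
wrist_force: [-0.1, -0.7, 0.5]
width: 0.043
```

Call:
{"fn": "servo_tool", "kwargs": {
  "targets": [
    {"offset":[0,0,0],"rot":[0,0,0]},
    {"offset":[0,0,0],"rot":[0,0,0]},
    {"offset":[0,0,0],"rot":[0,0,0]},
    {"offset":[0,0,0],"rot":[0,0,0]},
    {"offset":[0,0,0],"rot":[0,0,0]}
  ],
  "jaw": 0
}}

```text
clock: 3.6
position: [0.5759, 0.287, 0.108]
tool_rot: [[0.994, 0.113, -0.001], [0.113, -0.994, 0.001], [-0.001, -0.001, -1.0]]
wrist_force: [-5.3, 1.4, 0.9]
width: 0.0106
```

Call:
{"fn": "servo_tool", "kwargs": {
  "targets": [
    {"offset":[-0.5,0,0],"rot":[0,0,-5]},
    {"offset":[0,0,0],"rot":[0,0,-7]},
    {"offset":[0,0,0],"rot":[0,0,-7]},
    {"offset":[0,0,0],"rot":[0,0,-7]},
    {"offset":[0,0,0],"rot":[0,0,-7]}
  ]
}}

```text
clock: 4.1
position: [0.5764, 0.2873, 0.108]
tool_rot: [[0.769, 0.639, 0.002], [0.639, -0.769, 0.002], [0.003, -0.0, -1.0]]
wrist_force: [-0.3, 4.5, -2.4]
width: 0.0108
```

Call:
{"fn": "servo_tool", "kwargs": {
  "targets": [
    {"offset":[0,0,0],"rot":[0,0,-8]},
    {"offset":[0,0,0],"rot":[0,0,-8]},
    {"offset":[0,0,0],"rot":[0,0,-8]},
    {"offset":[0,0,0],"rot":[0,0,-8]},
    {"offset":[0,0,0],"rot":[0,0,-8]}
  ]
}}

```text
clock: 4.6
position: [0.5767, 0.288, 0.108]
tool_rot: [[0.178, 0.984, 0.003], [0.984, -0.178, 0.004], [0.004, 0.003, -1.0]]
wrist_force: [0.8, 7.1, -3.7]
width: 0.0106
```

Call:
{"fn": "servo_tool", "kwargs": {
  "targets": [
    {"offset":[0,0,0],"rot":[0,0,-8]},
    {"offset":[0,0,0],"rot":[0,0,-4]},
    {"offset":[0,0,0],"rot":[0,0,0]},
    {"offset":[0,0,0],"rot":[0,0,0]},
    {"offset":[0,0,0],"rot":[0,0,0]}
  ]
}}

```text
clock: 5.1
position: [0.5767, 0.2882, 0.108]
tool_rot: [[-0.025, 1.0, 0.003], [1.0, 0.025, 0.004], [0.004, 0.004, -1.0]]
wrist_force: [1.5, 7.4, -3.6]
width: 0.0108
```

Call:
{"fn": "servo_tool", "kwargs": {
  "targets": [
    {"offset":[0,0,0],"rot":[0,0,0]},
    {"offset":[0,0,0],"rot":[0,0,0]},
    {"offset":[0,0,0],"rot":[0,0,0]},
    {"offset":[0,0,-20],"rot":[0,0,0]},
    {"offset":[0,0,-32],"rot":[0,0,0]}
  ],
  "jaw": 0.5
}}

```text
clock: 5.6
position: [0.5743, 0.2855, 0.1574]
tool_rot: [[-0.025, 1.0, -0.005], [1.0, 0.025, -0.002], [-0.002, -0.005, -1.0]]
wrist_force: [0.5, 0.7, -1.0]
width: 0.0425
```

```bash
cat >> h.py <<'E'
PHI=np.radians(6.36); O=np.array([.593,.1745])
ex=np.array([np.cos(PHI),np.sin(PHI)]); ey=np.array([-ex[1],ex[0]])
def ej(x,y): return O+ex*x/1000+ey*y/1000
def plan(xy,z,yaw=None):
    s=arm.state(); R=s['tool_rot']; th=np.degrees(np.arctan2(R[1,0],R[0,0]))
    if yaw is None: r=0
    else: r=(th-yaw+90)%180-90; t=np.radians(th-r); R=np.array([[np.cos(t),np.sin(t),0],[np.sin(t),-np.cos(t),0],[0,0,-1]])
    print('yaw',th.round(1),'rot',round(r,1),'then off mm',(R.T@(np.array([*xy,z])-s['position'])*1000).round(1),'q6',s['joint_positions'][5].round(2))
E
python3 - <<'E'
from h import *
f=load('top0')
for u,v in [(244.5,247.5),(260.5,245.5),(276,243.5),(291.5,241.5)]: 
    p=ray(f,u,v,.05)[:2]; d=p-O; print(p.round(4),(d@ex*1e3).round(1),(d@ey*1e3).round(1))
plan(ej(-156,69),.15,6.36)
shot('scene','s1'); im=cv2.convertScaleAbs(cv2.resize(load('s1')['color'][130:310,170:350],(600,600),interpolation=2),alpha=1.4); cv2.imwrite('pics/s1c.png',im)
E
```

```text
[0.431  0.2242] -155.5 67.3
[0.4361 0.1775] -155.6 20.4
[0.4412 0.1323] -155.6 -25.1
[0.4462 0.0871] -155.6 -70.6
yaw 91.4 rot 85.1 then off mm [-149.7   43.4    7.4] q6 -1.31
```

View pics/s1c.png

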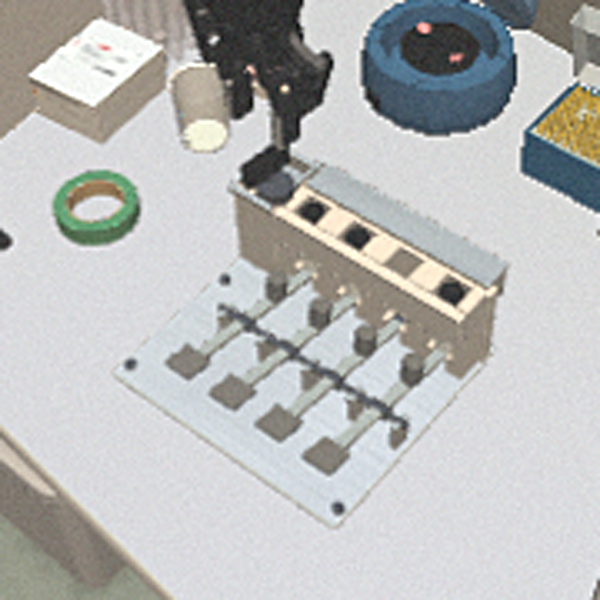

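The cam is free: handle at (265,165) now lies across the block, and the caps at (312,210), (357,236) and (452,290) are clear of the keeper. Next is pressing paddle 1.

Call:
{"fn": "servo_tool", "kwargs": {
  "targets": [
    {"offset":[0,0,-10],"rot":[0,0,-5]},
    {"offset":[-7.3,-25,0],"rot":[0,0,0]},
    {"offset":[-7.3,-25,0],"rot":[0,0,0]},
    {"offset":[-7.3,-25,0],"rot":[0,0,0]},
    {"offset":[-7.3,-25,0],"rot":[0,0,0]}
  ],
  "jaw": 0
}}

```text
clock: 6.15
position: [0.4792, 0.2455, 0.1696]
tool_rot: [[-0.112, 0.994, 0.001], [0.994, 0.112, -0.0], [-0.0, 0.001, -1.0]]
wrist_force: [0.3, 0.3, -0.6]
width: -0.0001
```

Call:
{"fn": "servo_tool", "kwargs": {
  "targets": [
    {"offset":[-7.3,-25,20],"rot":[0,0,0]},
    {"offset":[-7.3,-25,25],"rot":[0,0,0]},
    {"offset":[0,0,25],"rot":[0,0,0]},
    {"offset":[0,0,25],"rot":[0,0,0]},
    {"offset":[0,0,10],"rot":[0,0,0]}
  ]
}}

```text
clock: 6.65
position: [0.4304, 0.2254, 0.0624]
tool_rot: [[-0.112, 0.994, -0.003], [0.994, 0.112, -0.001], [-0.001, -0.003, -1.0]]
wrist_force: [-0.3, -0.4, -0.2]
width: -0.0003
```

Call:
{"fn": "servo_tool", "kwargs": {
  "targets": [
    {"offset":[0,0,7],"rot":[0,0,0]},
    {"offset":[0,0,7],"rot":[0,0,0]},
    {"offset":[0,0,7],"rot":[0,0,0]},
    {"offset":[0,0,6],"rot":[0,0,0]},
    {"offset":[0,0,6],"rot":[0,0,0]}
  ]
}}

```text
clock: 7.15
position: [0.432, 0.2262, 0.0313]
tool_rot: [[-0.112, 0.994, 0.001], [0.994, 0.112, 0.0], [0.0, 0.001, -1.0]]
wrist_force: [-1.1, 0.5, 3.0]
width: 0.0004
```

Call:
{"fn": "servo_tool", "kwargs": {
  "targets": [
    {"offset":[0,0,2],"rot":[0,0,0]},
    {"offset":[0,0,2],"rot":[0,0,0]},
    {"offset":[0,0,1],"rot":[0,0,0]},
    {"offset":[0,0,0],"rot":[0,0,0]},
    {"offset":[0,0,0],"rot":[0,0,0]}
  ]
}}

```text
clock: 7.65
position: [0.4322, 0.2262, 0.0285]
tool_rot: [[-0.113, 0.994, -0.001], [0.994, 0.113, -0.0], [-0.0, -0.001, -1.0]]
wrist_force: [-9.4, -2.9, 20.5]
width: -0.0001
```

Call:
{"fn": "servo_tool", "kwargs": {
  "targets": [
    {"offset":[0,0,-20],"rot":[0,0,0]},
    {"offset":[0,0,-30],"rot":[0,0,0]},
    {"offset":[-20,0,-10],"rot":[0,0,0]},
    {"offset":[-29,0,0],"rot":[0,0,0]},
    {"offset":[-30,0,0],"rot":[0,0,0]}
  ]
}}

```text
clock: 8.15
position: [0.4411, 0.1469, 0.087]
tool_rot: [[-0.114, 0.994, 0.002], [0.994, 0.114, 0.0], [-0.0, 0.002, -1.0]]
wrist_force: [-0.4, 0.5, -0.4]
width: 0.0001
```

Call:
{"fn": "servo_tool", "kwargs": {
  "targets": [
    {"offset":[-30,0,0],"rot":[0,0,0]},
    {"offset":[-29,0,0],"rot":[0,0,0]},
    {"offset":[0,0,15],"rot":[0,0,0]},
    {"offset":[0,0,15],"rot":[0,0,0]},
    {"offset":[0,0,7],"rot":[0,0,0]}
  ]
}}

```text
clock: 8.65
position: [0.4465, 0.0885, 0.0482]
tool_rot: [[-0.112, 0.994, -0.002], [0.994, 0.112, -0.0], [0.0, -0.002, -1.0]]
wrist_force: [-0.1, -1.2, 1.4]
width: 0.0002
```

Call:
{"fn": "servo_tool", "kwargs": {
  "targets": [
    {"offset":[0,0,6],"rot":[0,0,0]},
    {"offset":[0,0,6],"rot":[0,0,0]},
    {"offset":[0,0,6],"rot":[0,0,0]},
    {"offset":[0,0,5],"rot":[0,0,0]},
    {"offset":[0,0,0],"rot":[0,0,0]}
  ]
}}

```text
clock: 9.15
position: [0.4478, 0.089, 0.0284]
tool_rot: [[-0.113, 0.994, -0.002], [0.994, 0.113, -0.0], [0.0, -0.002, -1.0]]
wrist_force: [-12.0, -0.6, 25.4]
width: 0.0002
```

Call:
{"fn": "servo_tool", "kwargs": {
  "targets": [
    {"offset":[0,0,-20],"rot":[0,0,0]},
    {"offset":[0,0,-40],"rot":[0,0,0]},
    {"offset":[0,0,-40],"rot":[0,0,0]},
    {"offset":[0,0,-40],"rot":[0,0,0]},
    {"offset":[0,30,0],"rot":[0,0,0]}
  ]
}}

```text
clock: 9.65
position: [0.4803, 0.0925, 0.1741]
tool_rot: [[-0.113, 0.993, 0.015], [0.994, 0.113, -0.001], [-0.002, 0.015, -1.0]]
wrist_force: [0.8, -0.4, 1.6]
width: -0.0002
```

Call:
{"fn": "servo_tool", "kwargs": {
  "targets": [
    {"offset":[0,30,0],"rot":[0,0,0]},
    {"offset":[0,30,0],"rot":[0,0,0]},
    {"offset":[0,30,0],"rot":[0,0,0]},
    {"offset":[0,32,0],"rot":[0,0,0]},
    {"offset":[0,0,0],"rot":[0,0,0]}
  ],
  "jaw": 0.6
}}

```text
clock: 10.15
position: [0.6012, 0.1061, 0.166]
tool_rot: [[-0.113, 0.994, 0.002], [0.994, 0.113, 0.0], [-0.0, 0.002, -1.0]]
wrist_force: [-0.7, -0.9, 0.1]
width: 0.0513
```

```bash
python3 - <<'E'
from h import *
st()
f=shot('scene','s2'); im=cv2.convertScaleAbs(cv2.resize(f['color'][130:290,200:360],(600,600),interpolation=2),alpha=1.4); cv2.imwrite('pics/s2c.png',im)
c=cloud(f); z=c[...,2]; q=f['color']
m=(z>.105)&(z<.124)&(q.max(2)<60)
n,l,s,ce=cv2.connectedComponentsWithStats(m.astype(np.uint8))
for i in range(1,n):
    if s[i,4]>15:
        p=c[l==i]; mid=(p.max(0)+p.min(0))[:2]/2-O; print(s[i].tolist(),p.mean(0).round(4),(mid@ex*1e3).round(1),(mid@ey*1e3).round(1))
plan(ej(0,-69),.095,96.36)
E
```

```text
10.15 [0.6012 0.1061 0.166 ] [[-0.113, 0.994, 0.002], [0.994, 0.113, 0.0], [-0.0, 0.002, -1.0]] [-0.7 -0.9  0.1] 0.05125345545230686 [-0.01  0.22  1.71  0.    1.21 -1.69]
[27, 6, 18, 5, 36] [0.6587 1.9141 0.1184] 265.3 1730.7
[7, 10, 8, 4, 16] [0.5536 1.9834 0.1185] 165.2 1807.3
[243, 175, 14, 11, 55] [0.5731 0.2837 0.1165] -6.3 110.9
[260, 183, 8, 9, 53] [0.5837 0.2414 0.116 ] -0.0 69.5
[303, 207, 7, 9, 59] [0.5986 0.1053 0.1161] 0.3 -68.5
[146, 401, 11, 19, 40] [ 0.0639 -0.0123  0.1136] -546.6 -122.1
yaw 96.5 rot 0.1 then off mm [-0.3  1.2 70.7] q6 -1.69
```

View pics/s2c.png

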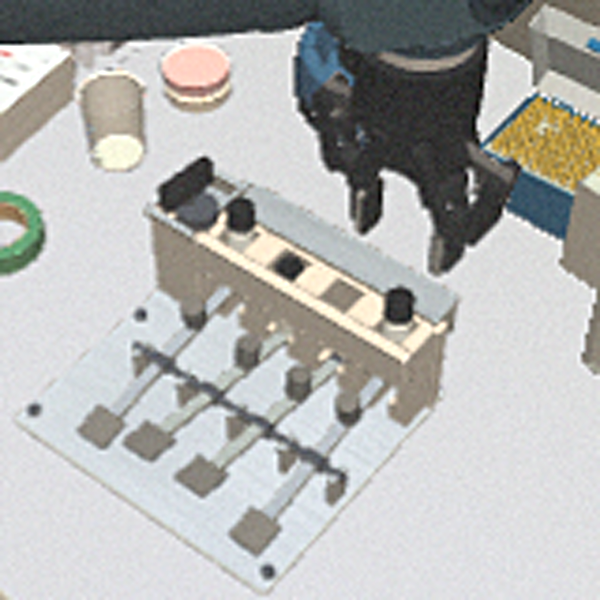

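Raised caps at (240,215) and (400,305) sit at ejector (0,69) and (0,-69), as they should. I'm grasping vial 4.

Call:
{"fn": "servo_tool", "kwargs": {
  "targets": [
    {"offset":[0,0,20],"rot":[0,0,0]},
    {"offset":[0,0,20],"rot":[0,0,0]},
    {"offset":[0,0,15],"rot":[0,0,0]},
    {"offset":[0,0,11],"rot":[0,0,0]},
    {"offset":[0,0,5],"rot":[0,0,0]}
  ]
}}

```text
clock: 10.7
position: [0.5973, 0.106, 0.0941]
tool_rot: [[-0.112, 0.994, -0.002], [0.994, 0.112, 0.0], [0.0, -0.002, -1.0]]
wrist_force: [0.2, 0.3, 1.0]
width: 0.051
```

Call:
{"fn": "servo_tool", "kwargs": {
  "targets": [
    {"offset":[0,0,0],"rot":[0,0,0]},
    {"offset":[0,0,0],"rot":[0,0,0]},
    {"offset":[0,0,0],"rot":[0,0,0]},
    {"offset":[0,0,0],"rot":[0,0,0]},
    {"offset":[0,0,0],"rot":[0,0,0]}
  ],
  "jaw": 0
}}

```text
clock: 11.2
position: [0.5987, 0.106, 0.096]
tool_rot: [[-0.112, 0.994, 0.001], [0.994, 0.112, -0.0], [-0.0, 0.001, -1.0]]
wrist_force: [0.8, -0.1, 1.8]
width: 0.0198
```

Call:
{"fn": "servo_tool", "kwargs": {
  "targets": [
    {"offset":[0,0,-10],"rot":[0,0,0]},
    {"offset":[0,0,-15],"rot":[0,0,0]},
    {"offset":[0,0,-25],"rot":[0,0,0]},
    {"offset":[0,0,-25],"rot":[0,0,0]},
    {"offset":[0,0,-10],"rot":[0,0,0]}
  ]
}}

```text
clock: 11.7
position: [0.5998, 0.106, 0.1847]
tool_rot: [[-0.113, 0.994, 0.005], [0.994, 0.113, -0.0], [-0.001, 0.005, -1.0]]
wrist_force: [-0.1, 0.9, -0.6]
width: 0.0198
```

```bash
cat >> h.py <<'E'
def crate(f):
    c=cloud(f); s=f['z_map']>0
    m=s&(c[...,2]>.037)&(c[...,2]<.052)&(abs(c[...,0]-.468)<.12)&(abs(c[...,1]+.155)<.12)
    n,l,st_,ce=cv2.connectedComponentsWithStats(cv2.dilate(m.astype(np.uint8),np.ones((3,3))))
    k=1+np.argmax(st_[1:,4]); q=c[m&(l==k)]
    r=cv2.minAreaRect((q[:,:2]*1000).astype(np.float32)); (w,h),a=r[1],r[2]
    if w<h: a-=90
    a=(a+90)%180-90
    print('crate',m.sum(),np.round(r[0],1),np.round(r[1],1),round(a,1))
    C=np.array(r[0])/1000; d=np.array([np.cos(np.radians(a)),np.sin(np.radians(a))]); return C,d,a
E
python3 - <<'E'
from h import *
st()
for n in('scene','top'):
    f=shot(n,n+'3'); C,d,a=crate(f)
for k in(-.04,0,.04): print((C+k*d).round(4)); plan(C+k*d,.11,a+90)
cv2.imwrite('pics/s3c.png',cv2.convertScaleAbs(cv2.resize(load('scene3')['color'][120:380,200:400],(600,780)),alpha=1.4)[:600])
E
```

```text
11.7 [0.5998 0.106  0.1847] [[-0.113, 0.994, 0.005], [0.994, 0.113, -0.0], [-0.001, 0.005, -1.0]] [-0.1  0.9 -0.6] 0.01980316478581725 [-0.01  0.19  1.71 -0.    1.24 -1.69]
crate 453 [ 468.6 -153.1] [126.7  45.6] 22.3
crate 252 [ 467.9 -153.9] [124.9  46.9] 21.9
[ 0.4308 -0.1688]
yaw 96.5 rot -15.5 then off mm [-192.  -258.9   73.1] q6 -1.69
[ 0.4679 -0.1539]
yaw 96.5 rot -15.5 then off mm [-192.  -218.9   73.1] q6 -1.69
[ 0.505 -0.139]
yaw 96.5 rot -15.5 then off mm [-192.  -178.9   73.1] q6 -1.69
```

View pics/s3c.png

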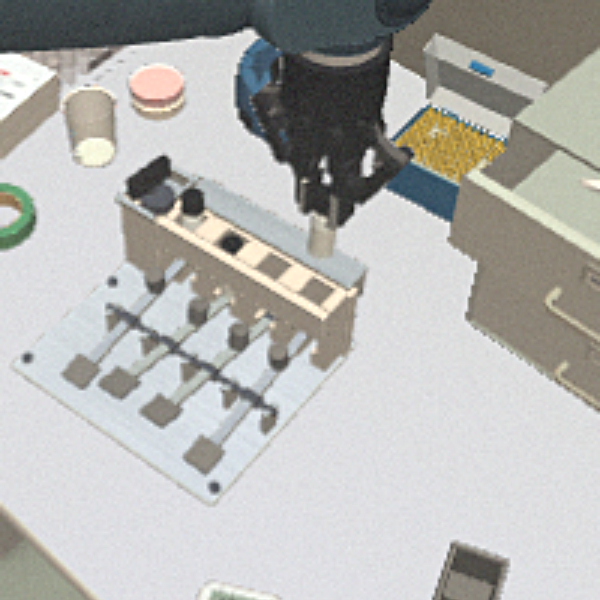

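Vial 4 hangs straight in the fingers at (320,235), and both views agree on the crate within 1 mm. I'm carrying it to the far pen.

Call:
{"fn": "servo_tool", "kwargs": {
  "targets": [
    {"offset":[0,0,0],"rot":[0,0,-7.75]},
    {"offset":[0,0,0],"rot":[0,0,-7.75]},
    {"offset":[-24,-22.4,0],"rot":[0,0,0]},
    {"offset":[-24,-22.4,0],"rot":[0,0,0]},
    {"offset":[-24,-22.4,0],"rot":[0,0,0]}
  ]
}}

```text
clock: 12.3
position: [0.5612, 0.0135, 0.1787]
tool_rot: [[-0.375, 0.927, -0.003], [0.927, 0.375, 0.0], [0.002, -0.003, -1.0]]
wrist_force: [0.2, -0.4, 0.3]
width: 0.0201
```

Call:
{"fn": "servo_tool", "kwargs": {
  "targets": [
    {"offset":[-24,-22.4,0],"rot":[0,0,0]},
    {"offset":[-24,-22.4,10],"rot":[0,0,0]},
    {"offset":[-24,-22.4,20],"rot":[0,0,0]},
    {"offset":[-24,-22.4,20],"rot":[0,0,0]},
    {"offset":[-24,-22.4,20],"rot":[0,0,0]}
  ]
}}

```text
clock: 12.8
position: [0.5022, -0.1397, 0.1084]
tool_rot: [[-0.374, 0.927, -0.002], [0.927, 0.374, 0.001], [0.002, -0.001, -1.0]]
wrist_force: [-0.7, 0.2, 0.4]
width: 0.02
```

```bash
cat >> h.py <<'E'
def hover(tag,k,zt=.05):
    f=shot('scene',tag); C,d,a=crate(f); plan(C+k*d,zt,a+90); return C,d,a
E
python3 - <<'E'
from h import *
C,d,a=hover('s4',.04); print((C+.04*d).round(4)); st()
cv2.imwrite('pics/s4c.png',cv2.convertScaleAbs(cv2.resize(load('s4')['color'][220:380,280:440],(600,600)),alpha=1.4))
E
```

```text
crate 410 [ 468.2 -153.2] [126.9  45.6] 22.2
yaw 111.8 rot -0.5 then off mm [ 1.4  7.4 54.9] q6 -2.44
[ 0.5052 -0.1381]
12.85 [ 0.4989 -0.1422  0.1049] [[-0.371, 0.929, -0.008], [0.929, 0.371, 0.002], [0.005, -0.007, -1.0]] [-2.4 -2.2 -3. ] 0.020222203407953825 [-0.5   0.1   1.97 -0.    1.08 -2.44]
```

View pics/s4c.png

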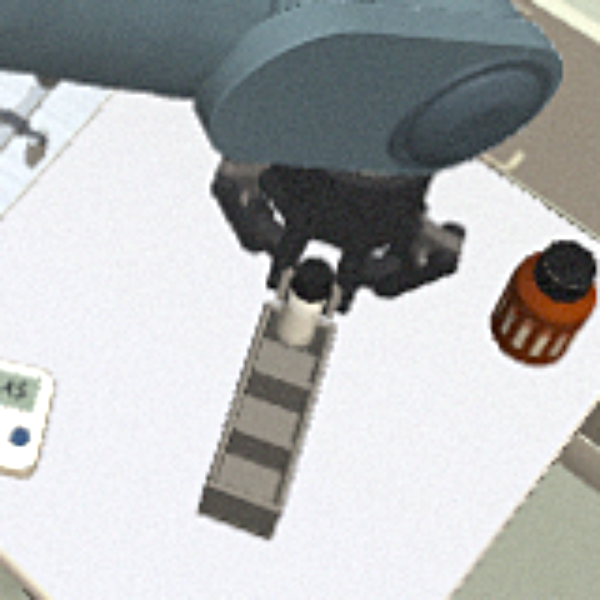

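Call:
{"fn": "servo_tool", "kwargs": {
  "targets": [
    {"offset":[0,0,0],"rot":[0,0,0]},
    {"offset":[0,0,0],"rot":[0,0,0]},
    {"offset":[0,0,0],"rot":[0,0,0]},
    {"offset":[0,0,10],"rot":[0,0,0]},
    {"offset":[0,0,0],"rot":[0,0,0]}
  ]
}}

```text
clock: 13.35
position: [0.5033, -0.138, 0.0991]
tool_rot: [[-0.375, 0.927, -0.002], [0.927, 0.375, 0.001], [0.002, -0.001, -1.0]]
wrist_force: [-1.0, 0.1, -0.7]
width: 0.02
```

```bash
python3 - <<'E'
from h import *
plan(np.array([.5052,-.1383]),.05,112)
E
```

```text
yaw 112.0 rot 0.0 then off mm [-1.   1.7 49.1] q6 -2.44
```

Call:
{"fn": "servo_tool", "kwargs": {
  "targets": [
    {"offset":[-0.5,1,13],"rot":[0,0,0]},
    {"offset":[0,0,14],"rot":[0,0,0]},
    {"offset":[0,0,12],"rot":[0,0,0]},
    {"offset":[0,0,10],"rot":[0,0,0]},
    {"offset":[0,0,0],"rot":[0,0,0]}
  ]
}}

```text
clock: 13.85
position: [0.5037, -0.1387, 0.0493]
tool_rot: [[-0.374, 0.928, -0.003], [0.928, 0.374, 0.002], [0.003, -0.002, -1.0]]
wrist_force: [-0.1, 0.1, -0.2]
width: 0.0201
```

Call:
{"fn": "servo_tool", "kwargs": {
  "targets": [
    {"offset":[0,0,0],"rot":[0,0,0]},
    {"offset":[0,0,0],"rot":[0,0,0]},
    {"offset":[0,0,0],"rot":[0,0,0]},
    {"offset":[0,0,-10],"rot":[0,0,0]},
    {"offset":[0,0,-20],"rot":[0,0,0]}
  ],
  "jaw": 0.6
}}

```text
clock: 14.35
position: [0.5039, -0.1387, 0.081]
tool_rot: [[-0.374, 0.927, -0.003], [0.927, 0.374, 0.001], [0.002, -0.002, -1.0]]
wrist_force: [-0.6, 0.2, -0.5]
width: 0.0513
```

Call:
{"fn": "servo_tool", "kwargs": {
  "targets": [
    {"offset":[0,0,-30],"rot":[0,0,0]},
    {"offset":[0,0,-40],"rot":[0,0,0]},
    {"offset":[0,0,-40],"rot":[0,0,0]},
    {"offset":[0,0,0],"rot":[0,0,0]},
    {"offset":[0,0,0],"rot":[0,0,0]}
  ]
}}

```text
clock: 14.85
position: [0.5056, -0.1396, 0.1934]
tool_rot: [[-0.374, 0.927, 0.003], [0.927, 0.374, -0.002], [-0.003, 0.002, -1.0]]
wrist_force: [0.0, -0.4, -0.7]
width: 0.0511
```

```bash
python3 - <<'E'
from h import *
hover('s5',0)
plan(ej(-1,69),.185,96.36)
cv2.imwrite('pics/s5c.png',cv2.convertScaleAbs(cv2.resize(load('s5')['color'][220:380,280:440],(400,400)),alpha=1.4))
E
```

```text
crate 466 [ 468.6 -153.1] [127.6  45.7] 22.3
yaw 112.0 rot -0.3 then off mm [  0.7 -38.7 141.6] q6 -2.44
yaw 112.0 rot 15.6 then off mm [370.9 121.5   6.6] q6 -2.44
```

View pics/s5c.png

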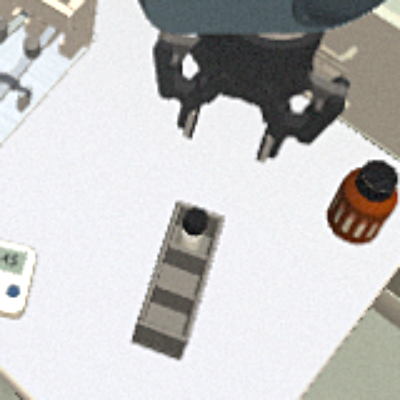

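Vial 4 stands in the far pen at (193,225). Before vial 1, which is next to the handle, I check how far the knuckles stick out.

```bash
python3 - <<'E'
from h import *
for tag,p,a in [('s4',(.4989,-.1422,.105),111.8),('s5',(.5056,-.1396,.1934),112),('s2',(.6012,.1061,.166),96.5)]:
    c=cloud(load(tag)); t=np.radians(a); d=c-np.array(p)
    x=d@np.array([np.cos(t),np.sin(t),0]); y=d@np.array([np.sin(t),-np.cos(t),0]); h=d[...,2]
    print(tag)
    for z0 in range(0,90,8):
        m=(h*1e3>z0)&(h*1e3<z0+8)&(abs(x)<.1)&(abs(y)<.03)
        if m.sum()>4: print(z0,m.sum(),np.percentile(x[m]*1e3,[2,98]).round(),np.percentile(y[m]*1e3,[2,98]).round())
E
```

```text
s4
0 27 [-10.  16.] [-5.  4.]
8 40 [-18.  23.] [-6.  4.]
16 50 [-20.  24.] [-7.  4.]
24 100 [-20.  23.] [-6. 16.]
32 21 [-20.  24.] [-7.  7.]
40 30 [-26.  31.] [-8.  7.]
48 68 [-40.  41.] [-10.   5.]
56 169 [-41.  45.] [-9. 14.]
64 66 [-45.  51.] [-12.  16.]
72 92 [-50.  53.] [-12.  13.]
80 102 [-53.  60.] [-13.   1.]
88 117 [-58.  61.] [-13.   2.]
s5
0 5 [-30.  28.] [-10.   6.]
8 30 [-35.  38.] [-13.  -2.]
16 37 [-38.  39.] [-12.   7.]
24 42 [-38.  39.] [-12.  -1.]
32 27 [-38.  40.] [-11.  -5.]
40 37 [-44.  43.] [-13.  -5.]
48 122 [-53.  55.] [-13.  10.]
56 164 [-54.  57.] [-13.  10.]
64 100 [-57.  60.] [-18.  10.]
72 134 [-58.  62.] [-18.  -0.]
80 135 [-60.  62.] [-18.  -7.]
88 158 [-62.  65.] [-20.  -3.]
s2
0 14 [-31.  32.] [-11.  10.]
8 30 [-37.  39.] [-12.  10.]
16 43 [-39.  38.] [-12.   8.]
24 40 [-38.  40.] [-13.  10.]
32 38 [-39.  38.] [-12.   5.]
40 35 [-41.  47.] [-14.   8.]
48 88 [-56.  55.] [-15.  11.]
56 115 [-57.  59.] [-13.  11.]
64 89 [-59.  58.] [-18.  14.]
72 121 [-61.  61.] [-18.  13.]
80 97 [-63.  61.] [-19.   7.]
88 108 [-65.  63.] [-20.   4.]
```

Call:
{"fn": "servo_tool", "kwargs": {
  "targets": [
    {"offset":[0,0,0],"rot":[0,0,7.8]},
    {"offset":[0,0,0],"rot":[0,0,7.8]},
    {"offset":[28.5,9.4,0],"rot":[0,0,0]},
    {"offset":[28.5,9.4,0],"rot":[0,0,0]},
    {"offset":[28.5,9.4,0],"rot":[0,0,0]}
  ],
  "jaw": 0.4
}}

```text
clock: 15.4
position: [0.5224, -0.0499, 0.1894]
tool_rot: [[-0.11, 0.994, -0.003], [0.994, 0.11, 0.001], [0.002, -0.003, -1.0]]
wrist_force: [0.0, 0.2, 0.2]
width: 0.0344
```

Call:
{"fn": "servo_tool", "kwargs": {
  "targets": [
    {"offset":[28.5,9.4,0],"rot":[0,0,0]},
    {"offset":[28.5,9.4,0],"rot":[0,0,0]},
    {"offset":[28.5,9.4,0],"rot":[0,0,0]},
    {"offset":[28.5,9.4,0],"rot":[0,0,0]},
    {"offset":[28.5,9.4,0],"rot":[0,0,0]}
  ]
}}

```text
clock: 15.9
position: [0.5533, 0.097, 0.1893]
tool_rot: [[-0.111, 0.994, -0.004], [0.994, 0.111, 0.0], [0.0, -0.004, -1.0]]
wrist_force: [0.4, -0.9, 1.2]
width: 0.0341
```

Call:
{"fn": "servo_tool", "kwargs": {
  "targets": [
    {"offset":[28.5,9.4,0],"rot":[0,0,0]},
    {"offset":[28.5,9.4,0],"rot":[0,0,0]},
    {"offset":[28.5,9.4,0],"rot":[0,0,0]},
    {"offset":[28.5,9.4,0],"rot":[0,0,0]},
    {"offset":[28.5,9.4,0],"rot":[0,0,0]}
  ]
}}

```text
clock: 16.4
position: [0.5843, 0.2435, 0.1891]
tool_rot: [[-0.111, 0.994, -0.004], [0.994, 0.111, -0.001], [-0.0, -0.004, -1.0]]
wrist_force: [0.8, 0.2, -0.5]
width: 0.0341
```

Call:
{"fn": "servo_tool", "kwargs": {
  "targets": [
    {"offset":[0,0,20],"rot":[0,0,0]},
    {"offset":[0,0,15],"rot":[0,0,0]},
    {"offset":[0,0,0],"rot":[0,0,0]},
    {"offset":[0,0,0],"rot":[0,0,0]},
    {"offset":[0,0,0],"rot":[0,0,0]}
  ]
}}

```text
clock: 16.9
position: [0.5857, 0.242, 0.1569]
tool_rot: [[-0.11, 0.994, 0.001], [0.994, 0.11, 0.0], [0.0, 0.001, -1.0]]
wrist_force: [-0.4, -0.5, -0.2]
width: 0.0341
```

```bash
python3 - <<'E'
from h import *
plan(ej(-1,69),.095,96.36)
E
```

```text
yaw 96.3 rot -0.1 then off mm [ 1.1 -1.2 61.9] q6 -1.47
```

Call:
{"fn": "servo_tool", "kwargs": {
  "targets": [
    {"offset":[1,-1,20],"rot":[0,0,0]},
    {"offset":[0,0,16],"rot":[0,0,0]},
    {"offset":[0,0,14],"rot":[0,0,0]},
    {"offset":[0,0,8],"rot":[0,0,0]},
    {"offset":[0,0,4],"rot":[0,0,0]}
  ]
}}

```text
clock: 17.4
position: [0.5837, 0.2432, 0.0931]
tool_rot: [[-0.111, 0.994, -0.002], [0.994, 0.111, -0.0], [-0.0, -0.002, -1.0]]
wrist_force: [0.3, 0.9, 0.3]
width: 0.0337
```

Call:
{"fn": "servo_tool", "kwargs": {
  "targets": [
    {"offset":[0,0,0],"rot":[0,0,0]},
    {"offset":[0,0,0],"rot":[0,0,0]},
    {"offset":[0,0,0],"rot":[0,0,0]},
    {"offset":[0,0,0],"rot":[0,0,0]},
    {"offset":[0,0,0],"rot":[0,0,0]}
  ],
  "jaw": 0
}}

```text
clock: 17.9
position: [0.5842, 0.2435, 0.0946]
tool_rot: [[-0.111, 0.994, 0.0], [0.994, 0.111, 0.0], [0.0, 0.0, -1.0]]
wrist_force: [-1.9, -0.7, -0.2]
width: 0.0204
```

Call:
{"fn": "servo_tool", "kwargs": {
  "targets": [
    {"offset":[0,0,-10],"rot":[0,0,0]},
    {"offset":[0,0,-15],"rot":[0,0,0]},
    {"offset":[0,0,-25],"rot":[0,0,0]},
    {"offset":[0,0,-25],"rot":[0,0,0]},
    {"offset":[0,0,-15],"rot":[0,0,0]}
  ]
}}

```text
clock: 18.4
position: [0.5858, 0.2438, 0.1887]
tool_rot: [[-0.111, 0.994, 0.006], [0.994, 0.111, 0.001], [0.001, 0.006, -1.0]]
wrist_force: [-0.2, 0.2, -0.0]
width: 0.0198
```

```bash
python3 - <<'E'
from h import *
C,d,a=hover('s6',0,.11);st()
E
```

```text
crate 453 [ 459.8 -171.6] [126.7  45.6] 22.5
yaw 96.4 rot -16.1 then off mm [-335.7 -276.2   80.7] q6 -1.47
18.45 [0.5868 0.2441 0.1907] [[-0.111, 0.994, 0.009], [0.994, 0.111, 0.002], [0.001, 0.009, -1.0]] [ 2.1 -0.1  2.2] 0.020177657716348767 [ 0.22  0.24  1.64  0.    1.25 -1.47]
```

The crate has been knocked about 20 mm aside, and both carries now use the new reading. Vial 1 goes to the middle pen.

Call:
{"fn": "servo_tool", "kwargs": {
  "targets": [
    {"offset":[0,0,0],"rot":[0,0,-8]},
    {"offset":[0,0,0],"rot":[0,0,-8]},
    {"offset":[-25.8,-21.2,0],"rot":[0,0,0]},
    {"offset":[-25.8,-21.2,0],"rot":[0,0,0]},
    {"offset":[-25.8,-21.2,0],"rot":[0,0,0]}
  ]
}}

```text
clock: 18.95
position: [0.5542, 0.1468, 0.184]
tool_rot: [[-0.381, 0.925, -0.0], [0.925, 0.381, -0.0], [0.0, -0.0, -1.0]]
wrist_force: [0.2, -0.8, -0.8]
width: 0.0203
```

Call:
{"fn": "servo_tool", "kwargs": {
  "targets": [
    {"offset":[-25.8,-21.2,0],"rot":[0,0,0]},
    {"offset":[-25.8,-21.2,0],"rot":[0,0,0]},
    {"offset":[-25.8,-21.2,0],"rot":[0,0,0]},
    {"offset":[-25.8,-21.2,0],"rot":[0,0,0]},
    {"offset":[-25.8,-21.2,0],"rot":[0,0,0]}
  ]
}}

```text
clock: 19.45
position: [0.5052, -0.0131, 0.1843]
tool_rot: [[-0.38, 0.925, 0.0], [0.925, 0.38, -0.0], [-0.0, 0.0, -1.0]]
wrist_force: [0.3, -0.7, 0.3]
width: 0.0201
```

Call:
{"fn": "servo_tool", "kwargs": {
  "targets": [
    {"offset":[-25.8,-21.2,0],"rot":[0,0,0]},
    {"offset":[-25.8,-21.2,0],"rot":[0,0,0]},
    {"offset":[-25.8,-21.2,0],"rot":[0,0,0]},
    {"offset":[-25.8,-21.2,0],"rot":[0,0,0]},
    {"offset":[-25.8,-21.2,0],"rot":[0,0,0]}
  ]
}}

```text
clock: 19.95
position: [0.4562, -0.1728, 0.1843]
tool_rot: [[-0.38, 0.925, 0.0], [0.925, 0.38, -0.0], [-0.0, 0.0, -1.0]]
wrist_force: [1.2, 0.9, -0.4]
width: 0.02
```

Call:
{"fn": "servo_tool", "kwargs": {
  "targets": [
    {"offset":[0,0,10],"rot":[0,0,0]},
    {"offset":[0,0,15],"rot":[0,0,0]},
    {"offset":[0,0,0],"rot":[0,0,0]},
    {"offset":[0,0,0],"rot":[0,0,0]},
    {"offset":[0,0,0],"rot":[0,0,0]}
  ]
}}

```text
clock: 20.45
position: [0.4574, -0.1713, 0.1599]
tool_rot: [[-0.381, 0.925, 0.001], [0.925, 0.381, -0.0], [-0.001, 0.001, -1.0]]
wrist_force: [-0.5, 0.0, -0.2]
width: 0.0201
```

```bash
python3 - <<'E'
from h import *
C,d,a=hover('s7',0)
cv2.imwrite('pics/s7c.png',cv2.convertScaleAbs(cv2.resize(load('s7')['color'][220:380,280:440],(600,600)),alpha=1.4))
E
```

```text
crate 383 [ 458.2 -172.2] [122.9  45.6] 22.4
yaw 112.4 rot 0.0 then off mm [ -1.    0.4 110. ] q6 -2.55
```

View pics/s7c.png

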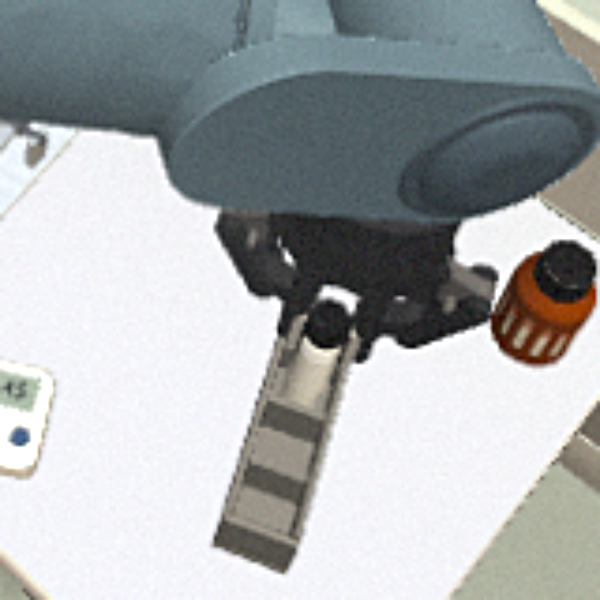

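The held vial is over the crate line, and the far end is hidden, so I use the clear view's centre (0.4598, -0.1716).

Call:
{"fn": "servo_tool", "kwargs": {
  "targets": [
    {"offset":[-1,2,25],"rot":[0,0,0]},
    {"offset":[0,0,25],"rot":[0,0,0]},
    {"offset":[0,0,10],"rot":[0,0,0]},
    {"offset":[0,0,0],"rot":[0,0,0]},
    {"offset":[0,0,0],"rot":[0,0,0]}
  ]
}}

```text
clock: 21.0
position: [0.4598, -0.1721, 0.1003]
tool_rot: [[-0.381, 0.925, 0.001], [0.925, 0.381, -0.001], [-0.001, 0.001, -1.0]]
wrist_force: [0.3, -0.5, 0.6]
width: 0.0203
```

Call:
{"fn": "servo_tool", "kwargs": {
  "targets": [
    {"offset":[0,0,13],"rot":[0,0,0]},
    {"offset":[0,0,14],"rot":[0,0,0]},
    {"offset":[0,0,12],"rot":[0,0,0]},
    {"offset":[0,0,10],"rot":[0,0,0]},
    {"offset":[0,0,0],"rot":[0,0,0]}
  ]
}}

```text
clock: 21.5
position: [0.4578, -0.1709, 0.0482]
tool_rot: [[-0.38, 0.925, -0.003], [0.925, 0.38, 0.002], [0.003, -0.002, -1.0]]
wrist_force: [-1.3, 0.5, -0.0]
width: 0.0203
```

Call:
{"fn": "servo_tool", "kwargs": {
  "targets": [
    {"offset":[0,0,0],"rot":[0,0,0]},
    {"offset":[0,0,0],"rot":[0,0,0]},
    {"offset":[0,0,0],"rot":[0,0,0]},
    {"offset":[0,0,-10],"rot":[0,0,0]},
    {"offset":[0,0,-20],"rot":[0,0,0]}
  ],
  "jaw": 0.6
}}

```text
clock: 22.0
position: [0.4582, -0.1712, 0.0801]
tool_rot: [[-0.38, 0.925, -0.002], [0.925, 0.38, 0.002], [0.002, -0.002, -1.0]]
wrist_force: [0.5, -0.1, -0.3]
width: 0.0514
```

Call:
{"fn": "servo_tool", "kwargs": {
  "targets": [
    {"offset":[0,0,-30],"rot":[0,0,0]},
    {"offset":[0,0,-40],"rot":[0,0,0]},
    {"offset":[0,0,0],"rot":[0,0,0]},
    {"offset":[0,0,0],"rot":[0,0,0]},
    {"offset":[0,0,0],"rot":[0,0,0]}
  ]
}}

```text
clock: 22.5
position: [0.4585, -0.1713, 0.1496]
tool_rot: [[-0.38, 0.925, -0.001], [0.925, 0.38, 0.001], [0.001, -0.001, -1.0]]
wrist_force: [0.5, 0.4, 0.3]
width: 0.0512
```

```bash
python3 - <<'E'
from h import *
f=shot('scene','s8')
crate(f); plan(ej(-155,23),.15,96.36)
cv2.imwrite('pics/s8c.png',cv2.convertScaleAbs(cv2.resize(f['color'][220:380,280:440],(400,400)),alpha=1.4))
E
```

```text
crate 472 [ 459.4 -171.7] [125.8  45.6] 22.4
yaw 112.4 rot 16.0 then off mm [351.7  17.2  -0.9] q6 -2.55
```

View pics/s8c.png

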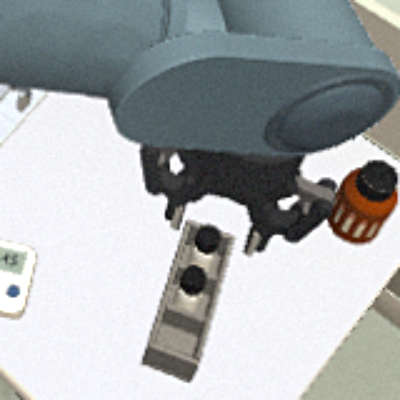

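Both vials stand in their pens at (207,240) and (194,282). On to paddle 2.

Call:
{"fn": "servo_tool", "kwargs": {
  "targets": [
    {"offset":[0,0,0],"rot":[0,0,8]},
    {"offset":[0,0,0],"rot":[0,0,8]},
    {"offset":[29.3,1.4,0],"rot":[0,0,0]},
    {"offset":[29.3,1.4,0],"rot":[0,0,0]},
    {"offset":[29.3,1.4,0],"rot":[0,0,0]}
  ],
  "jaw": 0
}}

```text
clock: 23.05
position: [0.4525, -0.0827, 0.1488]
tool_rot: [[-0.11, 0.994, -0.003], [0.994, 0.11, 0.001], [0.002, -0.003, -1.0]]
wrist_force: [0.2, 0.4, -0.0]
width: 0.0001
```

Call:
{"fn": "servo_tool", "kwargs": {
  "targets": [
    {"offset":[29.3,1.4,0],"rot":[0,0,0]},
    {"offset":[29.3,1.4,0],"rot":[0,0,0]},
    {"offset":[29.3,1.4,0],"rot":[0,0,0]},
    {"offset":[29.3,1.4,0],"rot":[0,0,0]},
    {"offset":[29.3,1.4,0],"rot":[0,0,0]}
  ]
}}

```text
clock: 23.55
position: [0.4431, 0.0637, 0.1489]
tool_rot: [[-0.111, 0.994, -0.003], [0.994, 0.111, 0.0], [0.001, -0.003, -1.0]]
wrist_force: [0.2, -0.8, -0.0]
width: 0.0001
```

Call:
{"fn": "servo_tool", "kwargs": {
  "targets": [
    {"offset":[29.3,1.4,0],"rot":[0,0,0]},
    {"offset":[29.3,1.4,0],"rot":[0,0,0]},
    {"offset":[29.3,1.4,0],"rot":[0,0,0]},
    {"offset":[29.3,1.4,0],"rot":[0,0,0]},
    {"offset":[0,0,30],"rot":[0,0,0]}
  ]
}}

```text
clock: 24.05
position: [0.4389, 0.1824, 0.1224]
tool_rot: [[-0.114, 0.993, 0.006], [0.993, 0.114, 0.002], [0.001, 0.007, -1.0]]
wrist_force: [1.0, -0.5, 0.7]
width: -0.0
```

Call:
{"fn": "servo_tool", "kwargs": {
  "targets": [
    {"offset":[0,0,30],"rot":[0,0,0]},
    {"offset":[0,0,20],"rot":[0,0,0]},
    {"offset":[0,0,0],"rot":[0,0,0]},
    {"offset":[0,0,0],"rot":[0,0,0]},
    {"offset":[0,0,0],"rot":[0,0,0]}
  ]
}}

```text
clock: 24.55
position: [0.4378, 0.1796, 0.0713]
tool_rot: [[-0.11, 0.994, 0.002], [0.994, 0.11, 0.0], [0.0, 0.002, -1.0]]
wrist_force: [-0.8, -0.1, 0.9]
width: 0.0
```

```bash
python3 - <<'E'
from h import *
plan(ej(-155,22.5),.028,96.36)
E
```

```text
yaw 96.3 rot -0.0 then off mm [ 0.2 -1.3 43.3] q6 -1.53
```

Press, then lift and go over well 2.

Call:
{"fn": "servo_tool", "kwargs": {
  "targets": [
    {"offset":[0,-1.5,15],"rot":[0,0,0]},
    {"offset":[0,0,8],"rot":[0,0,0]},
    {"offset":[0,0,7],"rot":[0,0,0]},
    {"offset":[0,0,7],"rot":[0,0,0]},
    {"offset":[0,0,3],"rot":[0,0,0]}
  ]
}}

```text
clock: 25.05
position: [0.4357, 0.1794, 0.03]
tool_rot: [[-0.111, 0.994, 0.0], [0.994, 0.111, 0.0], [0.0, 0.0, -1.0]]
wrist_force: [-1.1, 0.9, 1.8]
width: -0.0001
```

Call:
{"fn": "servo_tool", "kwargs": {
  "targets": [
    {"offset":[0,0,2],"rot":[0,0,0]},
    {"offset":[0,0,2],"rot":[0,0,0]},
    {"offset":[0,0,0],"rot":[0,0,0]},
    {"offset":[0,0,0],"rot":[0,0,0]},
    {"offset":[0,0,0],"rot":[0,0,0]}
  ]
}}

```text
clock: 25.55
position: [0.436, 0.1795, 0.0283]
tool_rot: [[-0.111, 0.994, -0.001], [0.994, 0.111, -0.0], [-0.0, -0.001, -1.0]]
wrist_force: [-8.4, -2.2, 20.3]
width: -0.0
```

Call:
{"fn": "servo_tool", "kwargs": {
  "targets": [
    {"offset":[0,0,-20],"rot":[0,0,0]},
    {"offset":[0,0,-40],"rot":[0,0,0]},
    {"offset":[0,0,-40],"rot":[0,0,0]},
    {"offset":[0,0,-36],"rot":[0,0,0]},
    {"offset":[0,30,0],"rot":[0,0,0]}
  ]
}}

```text
clock: 26.05
position: [0.4677, 0.1836, 0.1692]
tool_rot: [[-0.112, 0.994, 0.012], [0.994, 0.112, 0.002], [0.001, 0.013, -1.0]]
wrist_force: [0.2, 0.2, 0.6]
width: -0.0
```

Call:
{"fn": "servo_tool", "kwargs": {
  "targets": [
    {"offset":[0,30,0],"rot":[0,0,0]},
    {"offset":[0,30,0],"rot":[0,0,0]},
    {"offset":[0,30,0],"rot":[0,0,0]},
    {"offset":[0,33,0],"rot":[0,0,0]},
    {"offset":[0,0,0],"rot":[0,0,0]}
  ],
  "jaw": 0.5
}}

```text
clock: 26.55
position: [0.5906, 0.1962, 0.1622]
tool_rot: [[-0.11, 0.994, 0.002], [0.994, 0.11, 0.0], [-0.0, 0.002, -1.0]]
wrist_force: [-0.1, -0.5, -0.4]
width: 0.0431
```

Call:
{"fn": "servo_tool", "kwargs": {
  "targets": [
    {"offset":[0,0,0],"rot":[0,0,0]},
    {"offset":[0,0,0],"rot":[0,0,0]},
    {"offset":[0,0,0],"rot":[0,0,0]},
    {"offset":[0,0,0],"rot":[0,0,0]},
    {"offset":[0,0,0],"rot":[0,0,0]}
  ]
}}

```text
clock: 27.05
position: [0.5871, 0.1964, 0.1625]
tool_rot: [[-0.111, 0.994, 0.0], [0.994, 0.111, 0.0], [-0.0, 0.0, -1.0]]
wrist_force: [0.4, -0.0, 0.0]
width: 0.0423
```

```bash
python3 - <<'E'
from h import *
plan(ej(-1,23),.095,96.36)
f=shot('scene','s9'); c=cloud(f); z=c[...,2]; m=(z>.105)&(z<.124)&(f['color'].max(2)<60)
n,l,s,ce=cv2.connectedComponentsWithStats(m.astype(np.uint8))
for i in range(1,n):
    p=c[l==i]; mid=(p.max(0)+p.min(0))[:2]/2-O
    if s[i,4]>8 and abs(mid).max()<.2: print(s[i].tolist(),(mid@ex*1e3).round(1),(mid@ey*1e3).round(1),p[:,2].max())
E
```

```text
yaw 96.4 rot 0.0 then off mm [ 0.6  2.4 67.5] q6 -1.54
[243, 176, 14, 10, 53] -6.4 111.0 0.12349764606494329
[274, 190, 7, 10, 55] -0.6 24.0 0.12187880444493326
```

Vial 2 is raised at ejector (0,24).

Call:
{"fn": "servo_tool", "kwargs": {
  "targets": [
    {"offset":[1,2.4,20],"rot":[0,0,0]},
    {"offset":[0,0,20],"rot":[0,0,0]},
    {"offset":[0,0,15],"rot":[0,0,0]},
    {"offset":[0,0,8],"rot":[0,0,0]},
    {"offset":[0,0,4],"rot":[0,0,0]}
  ]
}}

```text
clock: 27.6
position: [0.5894, 0.1975, 0.0945]
tool_rot: [[-0.111, 0.994, -0.001], [0.994, 0.111, -0.0], [-0.0, -0.001, -1.0]]
wrist_force: [0.4, -0.1, -0.7]
width: 0.0428
```

Call:
{"fn": "servo_tool", "kwargs": {
  "targets": [
    {"offset":[0,0,0],"rot":[0,0,0]},
    {"offset":[0,0,0],"rot":[0,0,0]},
    {"offset":[0,0,0],"rot":[0,0,0]},
    {"offset":[0,0,0],"rot":[0,0,0]},
    {"offset":[0,0,0],"rot":[0,0,0]}
  ],
  "jaw": 0
}}

```text
clock: 28.1
position: [0.5902, 0.1976, 0.0959]
tool_rot: [[-0.111, 0.994, 0.001], [0.994, 0.111, 0.0], [0.0, 0.001, -1.0]]
wrist_force: [-0.2, -0.3, 0.9]
width: 0.0199
```

Call:
{"fn": "servo_tool", "kwargs": {
  "targets": [
    {"offset":[0,0,-10],"rot":[0,0,0]},
    {"offset":[0,0,-15],"rot":[0,0,0]},
    {"offset":[0,0,-25],"rot":[0,0,0]},
    {"offset":[0,0,-25],"rot":[0,0,0]},
    {"offset":[0,0,-15],"rot":[0,0,0]}
  ]
}}

```text
clock: 28.6
position: [0.5908, 0.1978, 0.1892]
tool_rot: [[-0.111, 0.994, 0.004], [0.994, 0.111, 0.001], [0.0, 0.004, -1.0]]
wrist_force: [0.5, -0.2, 0.1]
width: 0.0203
```

```bash
python3 - <<'E'
from h import *
C,d,a=hover('s10',-.04,.16);print((C-.04*d).round(4))
E
```

```text
crate 472 [ 459.2 -171.8] [125.5  45.6] 22.4
yaw 96.4 rot -16.0 then off mm [-291.4 -303.5   31.3] q6 -1.54
[ 0.4222 -0.187 ]
```

Call:
{"fn": "servo_tool", "kwargs": {
  "targets": [
    {"offset":[0,0,0],"rot":[0,0,-8]},
    {"offset":[0,0,0],"rot":[0,0,-8]},
    {"offset":[-22.4,-23.3,0],"rot":[0,0,0]},
    {"offset":[-22.4,-23.3,0],"rot":[0,0,0]},
    {"offset":[-22.4,-23.3,0],"rot":[0,0,0]}
  ]
}}

```text
clock: 29.15
position: [0.5496, 0.1081, 0.1848]
tool_rot: [[-0.381, 0.925, -0.001], [0.925, 0.381, -0.0], [0.0, -0.001, -1.0]]
wrist_force: [0.8, -0.0, -0.2]
width: 0.0198
```

Call:
{"fn": "servo_tool", "kwargs": {
  "targets": [
    {"offset":[-22.4,-23.3,0],"rot":[0,0,0]},
    {"offset":[-22.4,-23.3,0],"rot":[0,0,0]},
    {"offset":[-22.4,-23.3,0],"rot":[0,0,0]},
    {"offset":[-22.4,-23.3,0],"rot":[0,0,0]},
    {"offset":[-22.4,-23.3,0],"rot":[0,0,0]}
  ]
}}

```text
clock: 29.65
position: [0.4845, -0.0399, 0.185]
tool_rot: [[-0.381, 0.925, -0.001], [0.925, 0.381, 0.0], [0.001, -0.001, -1.0]]
wrist_force: [-0.3, -0.6, -0.8]
width: 0.0197
```

Call:
{"fn": "servo_tool", "kwargs": {
  "targets": [
    {"offset":[-22.4,-23.3,0],"rot":[0,0,0]},
    {"offset":[-22.4,-23.3,0],"rot":[0,0,0]},
    {"offset":[-22.4,-23.3,0],"rot":[0,0,0]},
    {"offset":[-22.4,-23.3,0],"rot":[0,0,0]},
    {"offset":[-22.4,-23.3,0],"rot":[0,0,0]}
  ]
}}

```text
clock: 30.15
position: [0.4194, -0.1878, 0.1851]
tool_rot: [[-0.38, 0.925, -0.0], [0.925, 0.38, 0.0], [0.001, -0.0, -1.0]]
wrist_force: [-0.2, -0.9, 0.5]
width: 0.0199
```

Call:
{"fn": "servo_tool", "kwargs": {
  "targets": [
    {"offset":[0,0,20],"rot":[0,0,0]},
    {"offset":[0,0,20],"rot":[0,0,0]},
    {"offset":[0,0,20],"rot":[0,0,0]},
    {"offset":[0,0,0],"rot":[0,0,0]},
    {"offset":[0,0,0],"rot":[0,0,0]}
  ]
}}

```text
clock: 30.65
position: [0.4202, -0.1868, 0.1254]
tool_rot: [[-0.38, 0.925, -0.001], [0.925, 0.38, 0.001], [0.001, -0.0, -1.0]]
wrist_force: [0.3, 0.5, -0.8]
width: 0.0202
```

```bash
python3 - <<'E'
from h import *
hover('s11',-.04); plan(np.array([.4222,-.187]),.05,112.4)
E
```

```text
crate 188 [ 426.1 -184.5] [54.1 44.7] 20.3
yaw 112.4 rot 2.0 then off mm [  0.6 -34.   76.1] q6 -2.63
yaw 112.4 rot -0.0 then off mm [-0.4  1.4 76.1] q6 -2.63
```

Call:
{"fn": "servo_tool", "kwargs": {
  "targets": [
    {"offset":[0,1.5,20],"rot":[0,0,0]},
    {"offset":[0,0,10],"rot":[0,0,0]},
    {"offset":[0,0,0],"rot":[0,0,0]},
    {"offset":[0,0,12],"rot":[0,0,0]},
    {"offset":[0,0,10],"rot":[0,0,0]}
  ]
}}

```text
clock: 31.2
position: [0.4222, -0.1867, 0.0733]
tool_rot: [[-0.38, 0.925, 0.001], [0.925, 0.38, -0.001], [-0.001, 0.001, -1.0]]
wrist_force: [-0.4, 0.7, -0.3]
width: 0.0199
```

Call:
{"fn": "servo_tool", "kwargs": {
  "targets": [
    {"offset":[0,0,12],"rot":[0,0,0]},
    {"offset":[0,0,11],"rot":[0,0,0]},
    {"offset":[0,0,0],"rot":[0,0,0]},
    {"offset":[0,0,0],"rot":[0,0,0]},
    {"offset":[0,0,0],"rot":[0,0,0]}
  ]
}}

```text
clock: 31.7
position: [0.4219, -0.1865, 0.0505]
tool_rot: [[-0.38, 0.925, 0.0], [0.925, 0.38, -0.0], [-0.0, 0.0, -1.0]]
wrist_force: [-0.1, -0.4, -0.0]
width: 0.0196
```

Call:
{"fn": "servo_tool", "kwargs": {
  "targets": [
    {"offset":[0,0,0],"rot":[0,0,0]},
    {"offset":[0,0,0],"rot":[0,0,0]},
    {"offset":[0,0,0],"rot":[0,0,0]},
    {"offset":[0,0,-10],"rot":[0,0,0]},
    {"offset":[0,0,-20],"rot":[0,0,0]}
  ],
  "jaw": 0.6
}}

```text
clock: 32.2
position: [0.4207, -0.1856, 0.0799]
tool_rot: [[-0.38, 0.925, -0.003], [0.925, 0.38, 0.002], [0.003, -0.002, -1.0]]
wrist_force: [-0.2, -0.3, 0.3]
width: 0.0508
```

Call:
{"fn": "servo_tool", "kwargs": {
  "targets": [
    {"offset":[0,0,-30],"rot":[0,0,0]},
    {"offset":[0,0,-40],"rot":[0,0,0]},
    {"offset":[0,0,0],"rot":[0,0,0]},
    {"offset":[0,0,0],"rot":[0,0,0]},
    {"offset":[0,0,0],"rot":[0,0,0]}
  ]
}}

```text
clock: 32.7
position: [0.4211, -0.1859, 0.1494]
tool_rot: [[-0.38, 0.925, -0.001], [0.925, 0.38, 0.001], [0.002, -0.001, -1.0]]
wrist_force: [0.1, -0.5, -0.7]
width: 0.0514
```

```bash
python3 - <<'E'
from h import *
f=shot('scene','s12'); crate(f)
c=cloud(f); g=load('scene0')
# tipped buttons (top ~64 mm): ejector coords
for tag in('s12',):
    z=c[...,2]; d=c[...,:2]-O; X=d@ex*1e3; Y=d@ey*1e3
    for y in(69,23,-23,-69):
        m=(abs(Y-y)<11)&(X>-65)&(X<-30)&(z>.044)&(z<.075)
        if m.sum()>5:
            zt=np.percentile(z[m],95); t=m&(z>zt-.004); print(y,m.sum(),zt.round(4),X[t].mean().round(1),Y[t].mean().round(1))
plan(ej(-50,-69),.12,96.36)
cv2.imwrite('pics/s12c.png',cv2.convertScaleAbs(cv2.resize(f['color'][150:390,200:440],(600,600)),alpha=1.4))
E
```

```text
crate 408 [ 450.3 -175.5] [105.1  45.6] 22.4
yaw 112.4 rot 16.0 then off mm [270.  160.9  29.1] q6 -2.62
```

View pics/s12c.png

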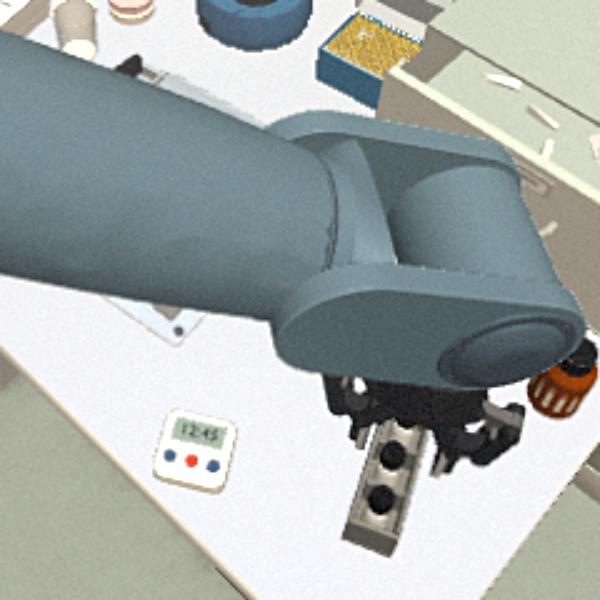

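Vial 2 stands in the near pen at (380,500), with the middle one at (392,452). Now the return buttons: 4, then 2, then 1.

Call:
{"fn": "servo_tool", "kwargs": {
  "targets": [
    {"offset":[0,0,0],"rot":[0,0,8]},
    {"offset":[0,0,0],"rot":[0,0,8]},
    {"offset":[27,15.9,0],"rot":[0,0,0]},
    {"offset":[27,15.9,0],"rot":[0,0,0]},
    {"offset":[27,15.9,0],"rot":[0,0,0]}
  ],
  "jaw": 0
}}

```text
clock: 33.25
position: [0.4596, -0.0993, 0.1488]
tool_rot: [[-0.11, 0.994, -0.003], [0.994, 0.11, 0.001], [0.002, -0.002, -1.0]]
wrist_force: [-0.1, 0.7, -0.3]
width: -0.0002
```

Call:
{"fn": "servo_tool", "kwargs": {
  "targets": [
    {"offset":[27,15.9,0],"rot":[0,0,0]},
    {"offset":[27,15.9,0],"rot":[0,0,0]},
    {"offset":[27,15.9,0],"rot":[0,0,0]},
    {"offset":[27,15.9,0],"rot":[0,0,0]},
    {"offset":[27,15.9,0],"rot":[0,0,0]}
  ]
}}

```text
clock: 33.75
position: [0.5237, 0.0438, 0.1486]
tool_rot: [[-0.111, 0.994, -0.003], [0.994, 0.111, 0.0], [0.001, -0.003, -1.0]]
wrist_force: [0.4, -0.5, -0.6]
width: 0.0001
```

Call:
{"fn": "servo_tool", "kwargs": {
  "targets": [
    {"offset":[27,15.9,0],"rot":[0,0,0]},
    {"offset":[27,15.9,0],"rot":[0,0,0]},
    {"offset":[0,0,25],"rot":[0,0,0]},
    {"offset":[0,0,0],"rot":[0,0,0]},
    {"offset":[0,0,0],"rot":[0,0,0]}
  ]
}}

```text
clock: 34.25
position: [0.5486, 0.0994, 0.1237]
tool_rot: [[-0.111, 0.994, -0.004], [0.994, 0.111, 0.0], [0.0, -0.004, -1.0]]
wrist_force: [-0.0, 0.3, -0.3]
width: -0.0001
```

```bash
python3 - <<'E'
from h import *
plan(ej(-52,-69),.051,96.36)
f=shot('scene','s13'); crate(f)
g=cloud(load('s10')); z=g[...,2]; d=g[...,:2]-O; X=d@ex*1e3; Y=d@ey*1e3
for y in(69,23,-23,-69):
        m=(abs(Y-y)<11)&(X>-70)&(X<-30)&(z>.044)&(z<.075)
        if m.sum()>5:
            zt=np.percentile(z[m],95); t=m&(z>zt-.004); print(y,m.sum(),zt.round(4),X[t].mean().round(1),Y[t].mean().round(1))
E
```

```text
yaw 96.3 rot -0.0 then off mm [ 0.7  0.5 72.7] q6 -1.71
crate 494 [ 459.8 -171.4] [126.   45.5] 22.3
69 69 0.0661 -55.9 70.5
23 66 0.0663 -55.9 24.4
-23 38 0.0521 -49.4 -21.4
-69 71 0.0658 -55.5 -67.3
```

Call:
{"fn": "servo_tool", "kwargs": {
  "targets": [
    {"offset":[0.7,0,25],"rot":[0,0,0]},
    {"offset":[0,0,25],"rot":[0,0,0]},
    {"offset":[0,0,8],"rot":[0,0,0]},
    {"offset":[0,0,6],"rot":[0,0,0]},
    {"offset":[0,0,6],"rot":[0,0,0]}
  ]
}}

```text
clock: 34.8
position: [0.5526, 0.1, 0.0575]
tool_rot: [[-0.11, 0.994, 0.006], [0.994, 0.11, 0.0], [-0.001, 0.006, -1.0]]
wrist_force: [4.3, 1.1, 6.6]
width: 0.0004
```

Call:
{"fn": "servo_tool", "kwargs": {
  "targets": [
    {"offset":[0,0,2],"rot":[0,0,0]},
    {"offset":[0,0,2],"rot":[0,0,0]},
    {"offset":[0,0,1],"rot":[0,0,0]},
    {"offset":[0,0,0],"rot":[0,0,0]},
    {"offset":[0,0,0],"rot":[0,0,0]}
  ]
}}

```text
clock: 35.3
position: [0.5517, 0.1001, 0.052]
tool_rot: [[-0.111, 0.994, 0.004], [0.994, 0.111, -0.0], [-0.001, 0.004, -1.0]]
wrist_force: [4.9, 0.8, 5.4]
width: -0.0003
```

Call:
{"fn": "servo_tool", "kwargs": {
  "targets": [
    {"offset":[0,0,1.5],"rot":[0,0,0]},
    {"offset":[0,0,1.5],"rot":[0,0,0]},
    {"offset":[0,0,0],"rot":[0,0,0]},
    {"offset":[0,0,0],"rot":[0,0,0]},
    {"offset":[0,0,0],"rot":[0,0,0]}
  ]
}}

```text
clock: 35.8
position: [0.5521, 0.1001, 0.0514]
tool_rot: [[-0.111, 0.994, 0.004], [0.994, 0.111, -0.001], [-0.001, 0.003, -1.0]]
wrist_force: [-4.0, -0.7, 21.5]
width: -0.0
```

Call:
{"fn": "servo_tool", "kwargs": {
  "targets": [
    {"offset":[0,0,-20],"rot":[0,0,0]},
    {"offset":[0,0,-30],"rot":[0,0,0]},
    {"offset":[31,0,0],"rot":[0,0,0]},
    {"offset":[31,0,0],"rot":[0,0,0]},
    {"offset":[30,0,0],"rot":[0,0,0]}
  ]
}}

```text
clock: 36.3
position: [0.538, 0.1924, 0.0967]
tool_rot: [[-0.11, 0.994, -0.003], [0.994, 0.11, -0.001], [-0.0, -0.003, -1.0]]
wrist_force: [-1.1, 0.5, -0.4]
width: -0.0002
```

Call:
{"fn": "servo_tool", "kwargs": {
  "targets": [
    {"offset":[0,0,0],"rot":[0,0,0]},
    {"offset":[0,0,20],"rot":[0,0,0]},
    {"offset":[0,0,10],"rot":[0,0,0]},
    {"offset":[0,0,6],"rot":[0,0,0]},
    {"offset":[0,0,5],"rot":[0,0,0]}
  ]
}}

```text
clock: 36.8
position: [0.5411, 0.1913, 0.057]
tool_rot: [[-0.11, 0.994, 0.003], [0.994, 0.11, 0.0], [-0.0, 0.003, -1.0]]
wrist_force: [4.9, 0.7, 7.0]
width: 0.0002
```

Call:
{"fn": "servo_tool", "kwargs": {
  "targets": [
    {"offset":[0,0,4],"rot":[0,0,0]},
    {"offset":[0,0,3],"rot":[0,0,0]},
    {"offset":[0,0,2],"rot":[0,0,0]},
    {"offset":[0,0,0],"rot":[0,0,0]},
    {"offset":[0,0,0],"rot":[0,0,0]}
  ]
}}

```text
clock: 37.3
position: [0.5434, 0.1917, 0.0516]
tool_rot: [[-0.11, 0.994, 0.007], [0.994, 0.11, 0.001], [-0.0, 0.007, -1.0]]
wrist_force: [0.6, -0.4, 17.5]
width: 0.0
```

Call:
{"fn": "servo_tool", "kwargs": {
  "targets": [
    {"offset":[0,0,-20],"rot":[0,0,0]},
    {"offset":[0,0,-30],"rot":[0,0,0]},
    {"offset":[18,-3,0],"rot":[0,0,0]},
    {"offset":[18,-3,0],"rot":[0,0,0]},
    {"offset":[0,0,0],"rot":[0,0,0]}
  ]
}}

```text
clock: 37.8
position: [0.5285, 0.2276, 0.097]
tool_rot: [[-0.112, 0.994, -0.002], [0.994, 0.112, -0.0], [-0.0, -0.002, -1.0]]
wrist_force: [0.4, -0.1, -0.3]
width: 0.0001
```

Call:
{"fn": "servo_tool", "kwargs": {
  "targets": [
    {"offset":[0,0,0],"rot":[0,0,0]},
    {"offset":[0,0,20],"rot":[0,0,0]},
    {"offset":[0,0,10],"rot":[0,0,0]},
    {"offset":[0,0,6],"rot":[0,0,0]},
    {"offset":[0,0,5],"rot":[0,0,0]}
  ]
}}

```text
clock: 38.3
position: [0.5317, 0.2265, 0.0572]
tool_rot: [[-0.11, 0.994, 0.004], [0.994, 0.11, 0.0], [-0.0, 0.004, -1.0]]
wrist_force: [4.2, -0.6, 5.4]
width: 0.0002
```

Call:
{"fn": "servo_tool", "kwargs": {
  "targets": [
    {"offset":[0,0,4],"rot":[0,0,0]},
    {"offset":[0,0,3],"rot":[0,0,0]},
    {"offset":[0,0,2],"rot":[0,0,0]},
    {"offset":[0,0,0],"rot":[0,0,0]},
    {"offset":[0,0,0],"rot":[0,0,0]}
  ]
}}

```text
clock: 38.8
position: [0.5316, 0.2271, 0.0506]
tool_rot: [[-0.111, 0.994, 0.003], [0.994, 0.111, 0.0], [-0.0, 0.003, -1.0]]
wrist_force: [-1.6, -2.1, 17.8]
width: -0.0002
```

Call:
{"fn": "servo_tool", "kwargs": {
  "targets": [
    {"offset":[0,0,-25],"rot":[0,0,0]},
    {"offset":[0,0,-40],"rot":[0,0,0]},
    {"offset":[0,0,-40],"rot":[0,0,0]},
    {"offset":[0,0,-40],"rot":[0,0,0]},
    {"offset":[0,0,0],"rot":[0,0,5]}
  ],
  "jaw": 0.5
}}

```text
clock: 39.3
position: [0.5318, 0.2276, 0.1981]
tool_rot: [[-0.022, 1.0, 0.008], [1.0, 0.022, 0.002], [0.002, 0.008, -1.0]]
wrist_force: [0.9, -0.4, 0.7]
width: 0.0427
```

```bash
python3 - <<'E'
from h import *
plan(np.array([.5765,.2878]),.108,91.4)
f=shot('scene','s14'); c=cloud(f); z=c[...,2]; d=c[...,:2]-O; X=d@ex*1e3; Y=d@ey*1e3
for y in(69,23,-23,-69):
        m=(abs(Y-y)<11)&(X>-70)&(X<-30)&(z>.044)&(z<.075)
        if m.sum()>5: print(y,m.sum(),np.percentile(z[m],95).round(4))
m=(abs(Y-114)<35)&(abs(X)<45)&(z>.124)&(z<.136)&(f['color'].max(2)<70); q=c[m]
print(m.sum(),q.mean(0),cv2.minAreaRect((q[:,:2]*1000).astype(np.float32)))
cv2.imwrite('pics/s14c.png',cv2.convertScaleAbs(cv2.resize(f['color'][130:290,200:360],(500,500)),alpha=1.4))
E
```

```text
yaw 91.3 rot -0.1 then off mm [59.1 46.1 90.1] q6 -1.38
69 33 0.0542
23 36 0.0527
-23 38 0.0534
-69 40 0.0523
49 [0.56876715 0.28668336 0.12862619] ((569.6640014648438, 287.67962646484375), (37.60013961791992, 10.639249801635742), 2.97908091545105)
```

View pics/s14c.png

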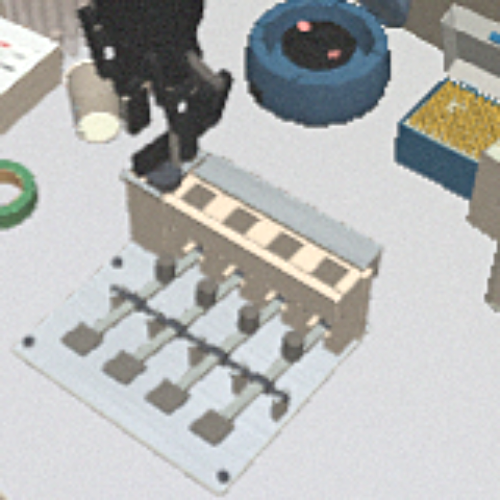

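All buttons are back down and the wells empty. Next is gripping the handle and turning it back.

Call:
{"fn": "servo_tool", "kwargs": {
  "targets": [
    {"offset":[20,15.5,0],"rot":[0,0,0]},
    {"offset":[20,15.5,0],"rot":[0,0,0]},
    {"offset":[19,15,0],"rot":[0,0,0]},
    {"offset":[0,0,0],"rot":[0,0,0]},
    {"offset":[0,0,20],"rot":[0,0,0]}
  ]
}}

```text
clock: 39.85
position: [0.5747, 0.2874, 0.173]
tool_rot: [[-0.026, 1.0, 0.001], [1.0, 0.026, 0.0], [0.0, 0.001, -1.0]]
wrist_force: [-0.1, -0.5, 0.3]
width: 0.0427
```

Call:
{"fn": "servo_tool", "kwargs": {
  "targets": [
    {"offset":[0,0,20],"rot":[0,0,0]},
    {"offset":[0,0,20],"rot":[0,0,0]},
    {"offset":[0,0,17],"rot":[0,0,0]},
    {"offset":[0,0,10],"rot":[0,0,0]},
    {"offset":[0,0,0],"rot":[0,0,0]}
  ]
}}

```text
clock: 40.35
position: [0.5726, 0.2862, 0.1029]
tool_rot: [[-0.024, 1.0, -0.005], [1.0, 0.024, -0.001], [-0.001, -0.005, -1.0]]
wrist_force: [-1.7, 0.0, -0.6]
width: 0.043
```

Call:
{"fn": "servo_tool", "kwargs": {
  "targets": [
    {"offset":[0,0,0],"rot":[0,0,0]},
    {"offset":[0,0,0],"rot":[0,0,0]},
    {"offset":[0,0,0],"rot":[0,0,0]},
    {"offset":[0,0,0],"rot":[0,0,0]},
    {"offset":[0,0,0],"rot":[0,0,0]}
  ],
  "jaw": 0
}}

```text
clock: 40.85
position: [0.5751, 0.2881, 0.1069]
tool_rot: [[-0.024, 1.0, 0.003], [1.0, 0.024, 0.002], [0.002, 0.003, -1.0]]
wrist_force: [0.2, 5.1, 2.6]
width: 0.0109
```

Call:
{"fn": "servo_tool", "kwargs": {
  "targets": [
    {"offset":[0,1,0],"rot":[0,0,6]},
    {"offset":[0,0,0],"rot":[0,0,8]},
    {"offset":[0,0,0],"rot":[0,0,8]},
    {"offset":[0,0,0],"rot":[0,0,8]},
    {"offset":[0,0,0],"rot":[0,0,8]}
  ]
}}

```text
clock: 41.35
position: [0.5752, 0.2884, 0.1069]
tool_rot: [[0.601, 0.799, 0.0], [0.799, -0.601, 0.002], [0.002, -0.001, -1.0]]
wrist_force: [-3.5, 5.3, 5.5]
width: 0.0102
```

Call:
{"fn": "servo_tool", "kwargs": {
  "targets": [
    {"offset":[0,0,0],"rot":[0,0,8]},
    {"offset":[0,0,0],"rot":[0,0,8]},
    {"offset":[0,0,0],"rot":[0,0,8]},
    {"offset":[0,0,0],"rot":[0,0,8]},
    {"offset":[0,0,0],"rot":[0,0,8]}
  ]
}}

```text
clock: 41.85
position: [0.5754, 0.2886, 0.1069]
tool_rot: [[0.974, 0.226, 0.001], [0.226, -0.974, 0.003], [0.002, -0.003, -1.0]]
wrist_force: [-1.6, 6.6, 3.1]
width: 0.011
```

Call:
{"fn": "servo_tool", "kwargs": {
  "targets": [
    {"offset":[0,0,0],"rot":[0,0,8]},
    {"offset":[0,0,0],"rot":[0,0,0]},
    {"offset":[0,0,0],"rot":[0,0,0]},
    {"offset":[0,0,0],"rot":[0,0,0]},
    {"offset":[0,0,0],"rot":[0,0,0]}
  ]
}}

```text
clock: 42.35
position: [0.5755, 0.2886, 0.1069]
tool_rot: [[0.995, 0.095, 0.001], [0.095, -0.995, 0.003], [0.002, -0.003, -1.0]]
wrist_force: [-1.4, 8.3, 3.1]
width: 0.0107
```

Call:
{"fn": "servo_tool", "kwargs": {
  "targets": [
    {"offset":[0,0,0],"rot":[0,0,0]},
    {"offset":[0,0,0],"rot":[0,0,0]},
    {"offset":[0,0,0],"rot":[0,0,0]},
    {"offset":[0,0,-20],"rot":[0,0,0]},
    {"offset":[0,0,-40],"rot":[0,0,0]}
  ],
  "jaw": 0.5
}}

```text
clock: 42.85
position: [0.5728, 0.2856, 0.1616]
tool_rot: [[0.996, 0.093, -0.008], [0.093, -0.996, -0.003], [-0.009, 0.002, -1.0]]
wrist_force: [-0.4, -0.3, -0.5]
width: 0.0426
```

Call:
{"fn": "servo_tool", "kwargs": {
  "targets": [
    {"offset":[0,-10,-20],"rot":[0,0,0]},
    {"offset":[-20,-25,-20],"rot":[0,0,0]},
    {"offset":[-20,-25,0],"rot":[0,0,0]},
    {"offset":[0,-20,0],"rot":[0,0,0]},
    {"offset":[0,0,0],"rot":[0,0,0]}
  ]
}}

```text
clock: 43.35
position: [0.5273, 0.3643, 0.2055]
tool_rot: [[0.995, 0.096, 0.0], [0.096, -0.995, 0.0], [0.0, -0.0, -1.0]]
wrist_force: [-0.2, -0.4, -0.7]
width: 0.0428
```

```bash
python3 - <<'E'
from h import *
f=shot('scene','s15'); C,cd,a=crate(f)
def chk(f):
    c=cloud(f); z=c[...,2]; d=c[...,:2]-O; X=d@ex*1e3; Y=d@ey*1e3
    for y in(69,23,-23,-69):
        m=(abs(Y-y)<11)&(X>-70)&(X<-30)&(z>.044)&(z<.075); p=(abs(Y-y)<9)&(abs(X+156)<8)
        print(y,np.percentile(z[m],95).round(4),'paddle',np.median(z[p]).round(4))
    m=(abs(Y-114)<35)&(abs(X)<45)&(z>.124)&(z<.136)&(f['color'].max(2)<70)
    print('handle',cv2.minAreaRect((c[m][:,:2]*1000).astype(np.float32)))
    for y in (46,0,-46):
        b=(abs(Y-y)<8)&(z>.0945)&(z<.103)&(X>0)&(X<60); print('lip near edge',np.percentile(X[b],[3,97]).round(1) if b.sum() else None)
for t in('scene0','s14','s15'): print(t); chk(load(t))
c=cloud(f); m=(f['color'].max(2)<60)&(c[...,2]>.05)&(c[...,2]<.09)&(np.linalg.norm(c[...,:2]-C,axis=-1)<.08)
n,l,s,ce=cv2.connectedComponentsWithStats(m.astype(np.uint8))
for i in range(1,n):
    if s[i,4]>8:
        p=c[l==i]; e=(p.max(0)+p.min(0))[:2]/2-C; print('vial',s[i,4],(e@cd*1e3).round(1),((e@np.array([-cd[1],cd[0]]))*1e3).round(1),p[:,2].max().round(4))
st()
o=np.hstack([cv2.resize(f['color'][130:290,200:360],(400,400)),cv2.resize(f['color'][260:380,300:420],(400,400))])
cv2.imwrite('pics/s15c.png',cv2.convertScaleAbs(o,alpha=1.4))
E
```

```text
crate 485 [ 459.6 -171.6] [126.1  45.5] 22.4
scene0
69 0.0536 paddle 0.0065
23 0.053 paddle 0.0069
-23 0.0532 paddle 0.007
-69 0.0538 paddle 0.0068
handle ((573.7652587890625, 287.0614013671875), (12.287433624267578, 44.3891487121582), 9.871599197387695)
lip near edge [ 3.  32.9]
lip near edge [ 4.  33.1]
lip near edge [ 3.9 33.3]
s14
69 0.0542 paddle 0.0069
23 0.0527 paddle 0.0519
-23 0.0534 paddle 0.008
-69 0.0523 paddle 0.0069
handle ((569.6640014648438, 287.67962646484375), (37.60013961791992, 10.639249801635742), 2.97908091545105)
lip near edge [13.3 41.6]
lip near edge [13.2 41.7]
lip near edge [12.1 41.9]
s15
69 0.0539 paddle 0.0075
23 0.0527 paddle 0.0079
-23 0.0529 paddle 0.0068
-69 0.0533 paddle 0.0068
handle ((574.0574340820312, 288.2410888671875), (12.135394096374512, 45.426639556884766), 5.023296356201172)
lip near edge [ 4.2 31.8]
lip near edge [ 3.5 32. ]
lip near edge [ 3.6 33. ]
vial 94 40.4 0.9 0.0763
vial 96 -2.2 2.6 0.0735
vial 100 -42.4 2.2 0.0738
43.4 [0.5277 0.3631 0.2052] [[0.995, 0.095, 0.0], [0.095, -0.995, -0.001], [0.0, 0.001, -1.0]] [1.1 0.5 0.6] 0.04260986763377664 [ 0.43  0.25  1.6  -0.    1.29  0.33]
```

View pics/s15c.png

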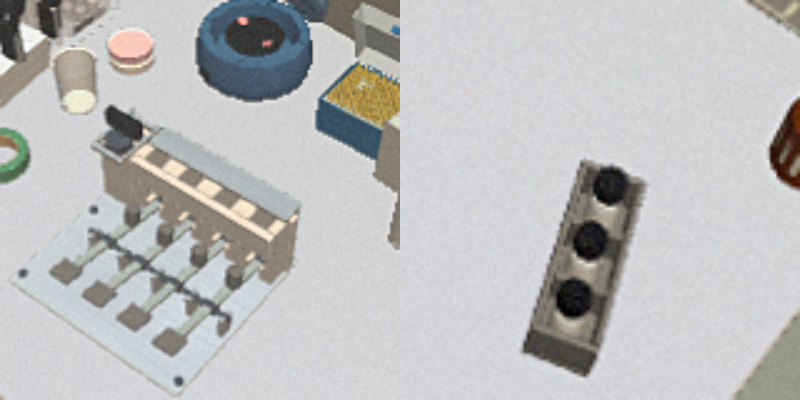

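The picture shows the handle along the block at (124,122) and all wells empty. The three caps are in the crate pens at (611,185), (590,240) and (574,298). I'm handing in.

```bash
python3 -c "
from h import *
print(arm.sign_off())"
```

```text
the job is handed in; nothing more can be done
None
```

The job is handed in, at about 43 s of the 210 s. There were three vials, in wells 1, 2 and 4. I freed the cam and tipped each vial up with its paddle, then stood all three in the crate. After that I pressed rockers 4, 2 and 1 back to rest; rocker 3 was never tipped. Last, I turned the cam fully back.

**Crate:** it was knocked about 20 mm aside during the run. I measured it again before placing the second and third vials.

**Last checks (from the camera):**
- **Vials:** they stand at 40, -2 and -42 mm along the crate and at most 3 mm off its centre line. Their tops read 74–76 mm where 71 mm is expected. I put that down to depth error, since the return buttons also read about 2 mm high.
- **Rockers:** the button tops are within 0.5 mm of where they started.
- **Cam and keeper:** the handle lies along the block again. The keeper's edge is back where it started, within about 1.5 mm, which is no finer than the 1.4 mm limit. The gripper turned the handle fully back, about a degree past where it was first gripped.
- **Tape roll and beaker:** they look untouched in the picture; I did not measure them.

**One check that didn't work:** my paddle heights were unusable because the sampling mostly hit the base plate. I relied on the buttons instead.

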